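# Hang the gauge caddy back on its rail between two caddies and latch it

### The arm

A 6-joint arm with a two-finger parallel gripper is mounted at the origin on the work surface; the furniture and walls round the work are solid. World frame = base frame: x ahead of the robot, y to its left, z up, the work surface at z = 0. Lengths are in m, angles in rad, forces in N, time in s.
With the tool pointing down it reaches from about 0.25 to 0.725 m from the base axis. Payload 4 kg.
Tool frame: the origin (TCP) lies between the finger pads; the fingertips stand 11 mm ahead of it and the grasp point (between the pads) lies 8 mm behind it (bot.tip_extent is the distance from the TCP to the fingertips, in m); z points along the fingers, y is the line along which they close (so a half turn about z gives the same grasp; the last joint's range is limited). The gripper opens to 85 mm and grips with 20 to 120 N. Pads are 22 mm wide; open, the fingers measure 114 mm over their backs; the gripper's body (76 mm by 85 mm) begins 54 mm behind the grasp point. The pads swing forward as they close: fully open they stand 13 mm farther back than shut.
Start: joints at [1.282, 0.241, 0.005, 1.335, 0, 1.571], TCP at [0.142, 0.479, 0.207] pointing down, gripper open.
Joint ranges: [-2.72, 2.72], [-1.05, 1.87], [-1.09, 1.28], [-1.99, 2.15], [-1.42, 1.44], [-3.14, 3.14]. Speed limits (rad/s): [2.79, 2.79, 3.14, 3.14, 3.14, 3.14].

### API

Orientations are given as a unit quaternion [x, y, z, w].
In Python, from workcell import bot gives the robot as it stands. The module is installed in compiled form; this text tells all that it offers.
- The arm moves only by the tool drive_tool, never from a script. Its argument "rows" is a list of rows, each an object of numbers: "dx", "dy", "dz": the shift along the tool's x, y, z in units of 50 mm (1.0 is 50 mm); "wx", "wy", "wz": the turn, a rotation vector about the tool's x, y, z in units of 5 degrees (1.0 is 5 degrees); "hand": the finger opening in mm, from 0 to 85.4. A call has 1 to 20 rows; each row is the pose to reach, as a shift and turn from the pose commanded when the call began, along the tool's axes at that moment; what a row does not reach only later rows make up. A row lasts 1/10 s, in which the tool goes at most 50 mm and 8.59 degrees, less where a joint would pass 70% of its speed; a pose out of reach is approached as far as the arm can. A call with a gripper value outside its range is refused whole. The fingers move at their own pace and stop on an object; the grip force is fixed at half the most. Time passes only in rows, so rows that repeat a pose let the fingers close. It gives the time, the measured TCP pose, the force, the opening and the grip force at its end, in the units of the state.
- bot.get_obs(): the state, without advancing time (a new reading comes with each control period).
- bot.camera(name): name is "side" or "top"; returns the picture (480x640x3 uint8, red, green, blue); there is no depth.
- bot.get_calibration(name): a dict with "vfov" (degrees; the focal length in pixels is half the picture's height over the tangent of half this angle, whatever the lens; pixels are square), "cx", "cy" (the principal point, pixels), "origin" and "rotation" of the camera in the world. Camera axes: x right, y up, looking along -z (the intrinsics and any distortion apply to the point x, -y, -z); pixel columns grow to the right and rows downward; lengths in m; the calibration is good to about 2 mm. A picture is of the moment at which its call begins. get_calibration takes no time and is no camera call.
- bot.job_done(): hands the job in; it is judged then, once.
Trained networks look in the newest picture that a camera, given by its name, has taken for a name from the list of things; names that differ only in an ending like _2 or _b are one class to them, and where a whole thing is asked for, a point or a joint stands for the part that bears it (a point fixed in the world has none). Each returns a list of dicts, best first, with "score" (0 to 1); they miss things now and then, are a little off and sometimes report something else, mostly with a low value. They report only what shows in the picture. A call takes as long as a camera call.
- bot.look_for(camera, thing): "extent" ([centre column, centre row, width, height] in pixels, round what is visible of it).
- bot.outline_of(camera, thing): "region" (480x640 bool, what is visible of it) and "extent" ([centre column, centre row, width, height] in pixels, round what is visible of it).
The state is a dict: "clock": time; "joint_pos": joint angles; "joint_vel": joint speeds; "tau": joint torques, N m; "eef_pos": TCP position; "tool_rot": TCP orientation; "ft_force": force on the tool from outside, world axes, zero at the start; "ft_torque": the same for the moment, N m; "grip_width": finger opening in m; "grasp_force": force on a finger pad.
Only numpy, scipy, OpenCV 4.12 (cv2) and the standard library are available. Lean on these libraries where they do the work, as an engineer would, in place of code of your own. Each camera call takes 0.05 s, during which the arm holds its last target. There are 200 camera calls.

### The job

Hang the plywood caddy with the blue handle back in the free place on the rack: lower it between the two hanging caddies so that its hook goes over the rail, and press it down against the sprung buffers just until the spring catch behind the rail snaps over and holds it. Do it gently and by feel, never pressing with more than about 20 N, without knocking or shifting the two neighbours, and let go of it at the end.

Things in the scene. Friction and masses are not known exactly. Their poses are not given: they have to be found in the camera images.
- caddy: The caddy to hang: plywood, blue handle, black gauge in its tray (131 mm high, 60 mm before the panel), 0.4 to 0.6 kg, upright on the bench. Origin: middle of its back panel's underside; x to its back, z up. Panel 18 mm thick (x -9..9), 70 wide, 92 high. Tray before it: x -99..-9, 70 wide, sides to 58 high. Latched, its origin is at x -28, y 0, z 11.5 to 21.5 mm of the rack.
- handle (a point): Grip point on the caddy's blue handle tab, 120 mm above its origin, axes as the caddy's. The tab is 18 mm thick along x (grip it across this), 46 mm wide along y, and runs from z = 92 to its top at z = 136 mm of the caddy; the hook's bridge behind its foot ends at z = 92 mm.
- tongue (a point): Middle of the tip of the caddy's hook, axes as the caddy's; in the caddy's frame x 34.5, z 52 mm. The hook, 44 mm wide: a bridge (z 80..92) from the panel back over the rail, then this tongue hanging from it, x 29.5..39.5, so 20.5 mm are open for the 18 mm rail. The tip has small bevels; a groove (z 60..74) for the catch bolt crosses its back above a wedge-nosed lip.
- rack: The fixed rack, 344 mm long: a wooden rail (x -18..0, top z = 95 mm) before a plywood backboard (x 14..32, top z = 92), an open slot x 0..14 between. Origin at bench level under the middle of the rail's back face; y along the rail, x to the back, z up. The free place is its middle (y 0), 2.6 to 4 mm wider than the caddy in all; there the rail is cut down to z = 84 and carries a latching bracket.
- slot (a point): Middle of the slot's mouth at the free place (x 7, y 0, z 95 mm of the rack). The tongue has 2 mm to spare before and behind, the hook's opening 1.25 mm either side of the rail (the rail's cut-out, z 84, and the bracket's straps at y 26..31 bound the mouth), so the tip may first land on an edge (caddy at z 32 to 48 mm) and must be eased over until it drops in.
- catch_bolt (a joint): How far the bracket's spring bolt is pushed back, m: 0 = out, as at the start. The bracket (bolt, 2 black buffers, seat strip) is clamped on by hand, up to 5 mm higher or lower each time, not reported. At caddy z 26 mm (+-5) the tongue's lip pushes the bolt back 3 to 8 mm; at 20 the bridge meets the buffers; at 16.5 the bolt snaps out over the lip and locks; at 14 the bridge hits the strip.
- tape_caddy: Hanging caddy with a yellow tape measure in its tray. Sizes, origin and axes as the caddy's, but a bare plywood handle. It hangs on the rail beside the free place, on either side, its middle about 72 mm from the rack's, loose by a plain hook and not latched, 0.75 to 1.2 kg in all: a push along the rail of some 4 N or more shifts it. Its origin hangs at x -27.4, z 15 mm of the rack.
- edging_caddy: Hanging caddy with two black edging strips standing in its tray. Sizes, origin and axes as the caddy's, but a bare plywood handle. It hangs on the rail beside the free place, on either side, its middle about 72 mm from the rack's, loose by a plain hook and not latched, 0.6 to 0.95 kg in all: a push along the rail of some 4 N or more shifts it. Its origin hangs at x -27.4, z 15 mm of the rack.
- seat (a point): Between the tops of the buffers if the bracket were at mid height (x -9, y 0, z 100 mm of the rack): they truly are up to 5 mm above or below this. Let go before the snap, the caddy stays 1 to 4 mm too high with the bolt pushed back; once it has snapped, the buffers hold it up against the bolt, 16.5 mm (+-5) above the bench.
- buffer (a joint): How far the two black anti-rattle buffers (10 mm wide, at x -9, y +-13 mm of the rack, one sprung unit) are squeezed down by the hook's bridge, m: 0 = free, at most 0.006. They push back 4 N a mm: 14 N at the snap (3.5 mm), 21 N at 5.3 mm, beyond which they are overloaded. With bolt friction the caddy is pushed up by 13 to 18 N in all at the snap, its own weight bearing part of it.

How it is judged:
By the outcome, as a careful person would: the job done as asked, in the order asked, and still so for the second after the job is handed in, with the robot touching nothing.
It also fails if it takes over 67 s, if anything falls off the work surface, if the arm or the gripper's body presses on something with over 40 N, if the wrist force passes 120 N, or if a joint passes its speed limit or range.

## Working session

There is one attempt and no reset: what is moved stays moved. The work goes in short steps, Python scripts to look and compute and a tool call to move; the robot and the scene stay as the last step left them, time stands still between calls to the robot, and variables do not carry over. Pictures are saved under pics/ and viewed, at most 10 in all, crops included, and the job is handed in when it is done.

Besides the shell and the picture viewer there is one more tool, called after ">>>" as name([rows], argument=value, ...), one row to a line, values as JSON. drive_tool: Moves the arm, as the interface text tells. Its arguments: {"type":"object","properties":{"rows":{"type":"array","items":{"type":"object","properties":{"dx":{"type":"number"},"dy":{"type":"number"},"dz":{"type":"number"},"wx":{"type":"number"},"wy":{"type":"number"},"wz":{"type":"number"},"hand":{"type":"number"}}}}},"required":["rows"]}

```bash
mkdir -p pics; cat > h.py <<'E'
import numpy as np, cv2
from workcell import bot
def proj(name,P):
    c=bot.get_calibration(name);f=240/np.tan(np.radians(c['vfov'])/2)
    R=np.array(c['rotation']);q=(np.atleast_2d(P)-np.array(c['origin']))@R
    return np.c_[c['cx']+f*q[:,0]/-q[:,2], c['cy']-f*q[:,1]/-q[:,2]]
def ray(name,uv):
    c=bot.get_calibration(name);f=240/np.tan(np.radians(c['vfov'])/2)
    d=np.array([(uv[0]-c['cx'])/f,-(uv[1]-c['cy'])/f,-1])@np.array(c['rotation']).T
    return np.array(c['origin']),d
def atz(name,uv,z):
    o,d=ray(name,uv);return o+d*(z-o[2])/d[2]
E
python3 - <<'E'
from h import *
for n in ['side','top']:
    im=bot.camera(n);cv2.imwrite(f'pics/{n}0.png',im[:,:,::-1])
    print(n,bot.get_calibration(n))
    for t in ['caddy','handle','rack','tape_caddy','edging_caddy','catch_bolt','buffer','tongue']:
        print(t,[(np.round(d['extent'],1).tolist(),round(d['score'],2)) for d in bot.look_for(n,t)[:3]])
print(bot.get_obs())
E
```

```text
side {'vfov': 52.610345164256934, 'cx': 325.65197918759907, 'cy': 243.68937769626848, 'origin': array([0.2384351 , 0.48458757, 0.66657197]), 'rotation': array([-0.10305046,  0.39877154,  0.88339573, -0.22354831])}
caddy [([425.3, 193.2, 73.0, 70.5], 0.81)]
handle [([425.1, 192.6, 70.5, 72.1], 0.9)]
rack [([250.5, 300.3, 166.2, 159.8], 0.85)]
tape_caddy [([272.9, 333.1, 94.0, 109.8], 0.78), ([258.8, 277.6, 30.2, 19.5], 0.69)]
edging_caddy [([327.0, 278.3, 84.6, 100.4], 0.65)]
catch_bolt [([423.1, 193.1, 69.0, 74.6], 0.41)]
buffer [([274.2, 283.2, 16.3, 17.3], 0.43)]
tongue [([423.8, 191.2, 72.2, 65.9], 0.76), ([252.2, 302.4, 169.0, 165.8], 0.62)]
top {'vfov': 54.984760746282994, 'cx': 323.3929514012629, 'cy': 236.9795571395622, 'origin': array([ 0.43049392, -0.07216696,  1.02759837]), 'rotation': array([-0.02918703,  0.03151274,  0.71618638, -0.69658605])}
caddy [([460.2, 255.5, 60.7, 71.0], 0.64), ([268.8, 192.8, 166.1, 57.2], 0.24)]
handle [([460.5, 255.9, 62.3, 73.9], 0.78)]
rack [([268.1, 190.6, 167.3, 56.7], 0.81)]
tape_caddy [([234.5, 225.6, 38.2, 69.1], 0.75), ([267.4, 190.6, 1
[... 184 characters left out ...]
, 'joint_pos': array([1.28198250e+00, 2.40574206e-01, 5.02601754e-03, 1.33520940e+00,
       1.55783245e-05, 1.57081492e+00]), 'joint_vel': array([-3.48941669e-04,  9.94667613e-04,  2.96369595e-06,  3.59438985e-04,
        1.89854040e-04,  4.08280906e-04]), 'tau': array([-2.51295651e-04, -3.72196519e+01,  2.52692378e+01,  1.05965471e-03,
        6.23157939e-05, -4.21478063e-06]), 'eef_pos': array([0.14240552, 0.4793018 , 0.20732931]), 'tool_rot': array([ 1.43914740e-01,  9.89590090e-01,  2.02876201e-05, -4.92106261e-06]), 'ft_force': array([0.56127198, 0.26320967, 0.97285005]), 'ft_torque': array([ 0.04338165, -0.03211809,  0.00109703]), 'grasp_force': 0.0, 'grip_width': 0.08518222308118217}
```

View pictures.

```bash
sed -i "s/R=np.array(c\['rotation'\])/R=Ro.from_quat(c['rotation']).as_matrix()/;s/@np.array(c\['rotation'\]).T/@Ro.from_quat(c['rotation']).as_matrix().T/;1a from scipy.spatial.transform import Rotation as Ro" h.py
python3 - <<'E'
import cv2
a=cv2.imread('pics/side0.png');b=cv2.imread('pics/top0.png')
cv2.imwrite('pics/a.png',cv2.resize(a[130:410,150:490],None,fx=2.1,fy=2.1,interpolation=cv2.INTER_CUBIC))
cv2.imwrite('pics/b.png',cv2.resize(b[140:310,170:510],None,fx=2.3,fy=2.3,interpolation=cv2.INTER_CUBIC))
E
```

```text
(no output)
```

View pics/a.png

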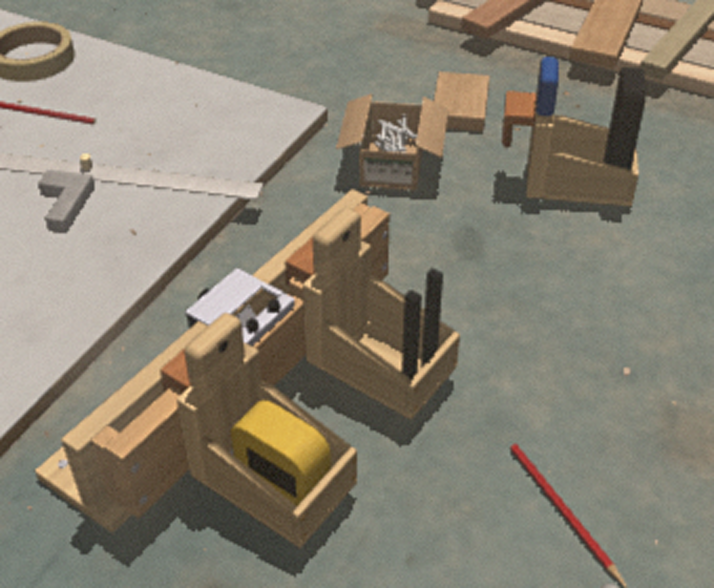

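View pics/b.png

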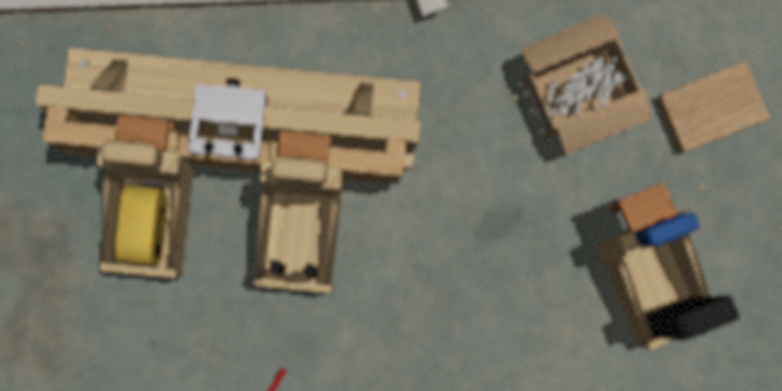

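```bash
cat >> h.py <<'E'
from scipy.optimize import minimize
B=lambda x0,x1,y0,y1,z0,z1: np.array([[x,y,z] for x in(x0,x1) for y in(y0,y1) for z in(z0,z1)])/1000
TAB=B(-9,9,-23,23,92,136); BRIDGE=B(9,39.5,-22,22,80,92); PANEL=B(-9,9,-35,35,0,92); TRAY=B(-99,-9,-35,35,0,58)
RAIL=B(-18,0,-172,172,84,95); BACK=B(14,32,-172,172,84,92)
def T(p,P,z=0):
    c,s=np.cos(p[2]),np.sin(p[2]); return P@np.array([[c,s,0],[-s,c,0],[0,0,1]])+[p[0],p[1],z]
def rend(name,boxes,p,S=4,z=0):
    m=np.zeros((480*S,640*S),np.uint8)
    for b in boxes:
        h=cv2.convexHull(((proj(name,T(p,b,z))+.5)*S).astype(np.float32)); cv2.fillConvexPoly(m,np.round(h*16).astype(np.int32),1,shift=4)
    return cv2.resize(m.astype(np.float32),(640,480),interpolation=cv2.INTER_AREA)
def bluemask(im):
    h=cv2.cvtColor(im,cv2.COLOR_RGB2HSV); return ((h[...,0]>105)&(h[...,0]<125)&(h[...,1]>120)).astype(np.float32)
def wire(im,name,b,p,col,z=0,off=(0,0),s=1):
    q=proj(name,T(p,b,z))
    for i in range(8):
        for j in range(i):
            if bin(i^j).count('1')==1:
                a=[tuple(int(v) for v in (q[k]+.5-off)*s) for k in(i,j)]; cv2.line(im,a[0],a[1],col,1)
E
cat > fit.py <<'E'
from h import *
ims={n:cv2.imread(f'pics/{n}0.png')[:,:,::-1].copy() for n in('side','top')}
a=atz('top',(186.5,181.3),.092);b=atz('top',(352.6,195.2),.092);d=a-b
print('ends',a,b,np.linalg.norm(d))
yaw=np.arctan2(d[1],d[0])-np.pi/2
m=(a+b)/2; r=[m[0]-.023*np.cos(yaw),m[1]-.023*np.sin(yaw),yaw]; print('rack',np.round(r,4))
ms={}
for n in ims:
    k=bluemask(ims[n]); k2=np.zeros_like(k); 
    x,y,w,h=(425,193,80,80) if n=='side' else (460,255,70,80); k2[y-h//2:y+h//2,x-w//2:x+w//2]=1; ms[n]=k*k2; yy,xx=np.nonzero(ms[n]); print(n,ms[n].sum(),xx.mean(),yy.mean())
yy,xx=np.nonzero(ms['top']);p0=atz('top',(xx.mean(),yy.mean()),.13)
bb=atz('top',((620+680)/2/2.3+170-0, (205)/2.3+140),.092)
# yaw from hook -> panel direction
e=bb-p0;y0=np.arctan2(e[1],e[0]);print(p0,y0)
def cost(p,ns=('side','top')): return sum(((rend(n,[TAB],p)-cv2.GaussianBlur(ms[n],(0,0),.01))**2).sum() for n in ns)
for ns in (('side','top'),('top',),('side',)):
    s=minimize(cost,[p0[0],p0[1],y0],args=(ns,),method='Nelder-Mead',options=dict(initial_simplex=np.array([p0[0],p0[1],y0])+np.array([[0,0,0],[.01,0,0],[0,.01,0],[0,0,.15]]),maxiter=150))
    print(ns,np.round(s.x,4),s.fun)
    if len(ns)==2: c=s.x
for n,(x0,y0,x1,y1),S in(('top',(175,165,365,270),4.2),):
    im=cv2.resize(ims[n][y0:y1,x0:x1,::-1],None,fx=S,fy=S,interpolation=cv2.INTER_CUBIC)
    cv2.imwrite('pics/c_raw.png',im)
    for bx,col in((RAIL,(0,0,255)),(BACK,(255,0,0))): wire(im,n,bx,r,col,off=(x0,y0),s=S)
    cv2.imwrite('pics/c.png',im)
E
python3 fit.py
```

```text
ends [0.63363678 0.20181659 0.092     ] [ 0.59535863 -0.13868927  0.092     ] 0.3426506384484301
rack [ 0.5916  0.0341 -0.1119]
side 73.0 411.24657534246575 162.5068493150685
top 194.0 460.39690721649487 240.46907216494844
[ 0.49347191 -0.34353599  0.13      ] 0.11997346822617631
('side', 'top') [ 0.4964 -0.3486  0.2914] 286.61328125
('top',) [ 0.4963 -0.3472  0.2669] 87.2578125
('side',) [ 0.5027 -0.3713  0.294 ] 184.21484375
```

View pics/c.png

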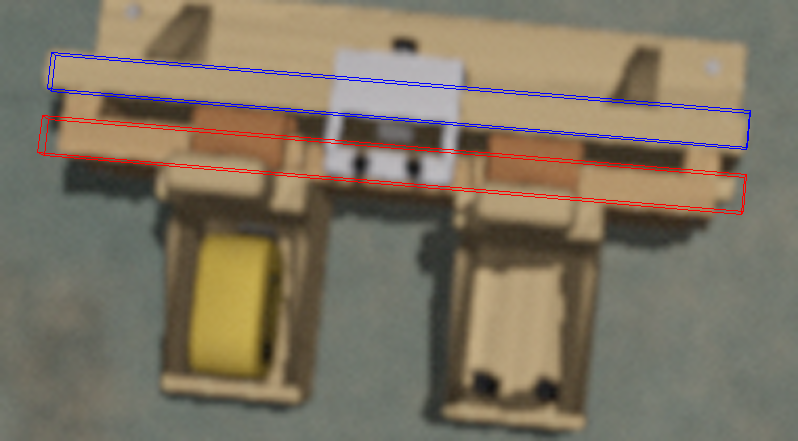

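```bash
sed -i 's/h\[...,0\]>105)&(h\[...,0\]<125)&(h\[...,1\]>120/h[...,0]>104)\&(h[...,0]<126)\&(h[...,1]>95/' h.py
sed -i '/^for n,(x0,y0/,$d' fit.py; cat >> fit.py <<'E'
print(cv2.cvtColor(ims['side'],cv2.COLOR_RGB2HSV)[155:185:4,411])
z=np.zeros((600,800,3),np.uint8)
for n,(x0,y0,x1,y1),S,(ox,oy) in(('top',(420,210,500,300),5,(0,0)),('side',(380,145,460,235),5,(400,0))):
    im=cv2.resize(ims[n][y0:y1,x0:x1,::-1],None,fx=S,fy=S,interpolation=cv2.INTER_CUBIC)
    for bx,col in((TAB,(0,255,255)),(BRIDGE,(0,0,255)),(PANEL,(255,0,0)),(TRAY,(0,255,0))): wire(im,n,bx,c,col,off=(x0,y0),s=S)
    z[oy:oy+im.shape[0],ox:ox+im.shape[1]]=im
cv2.imwrite('pics/d.png',z[:450])
E
python3 fit.py
```

```text
ends [0.63363678 0.20181659 0.092     ] [ 0.59535863 -0.13868927  0.092     ] 0.3426506384484301
rack [ 0.5916  0.0341 -0.1119]
side 92.0 411.4673913043478 163.1195652173913
top 211.0 460.6919431279621 240.8957345971564
[ 0.49262094 -0.34406784  0.13      ] 0.1355345667572316
('side', 'top') [ 0.496  -0.3488  0.2923] 266.546875
('top',) [ 0.4962 -0.3471  0.2711] 79.2734375
('side',) [ 0.5117 -0.401   0.3106] 160.07421875
[[ 18  75  98]
 [111 133 146]
 [110 130 139]
 [110 131 134]
 [115  81  69]
 [110  69  67]
 [117  67  69]
 [114  80  64]]
```

View pics/d.png

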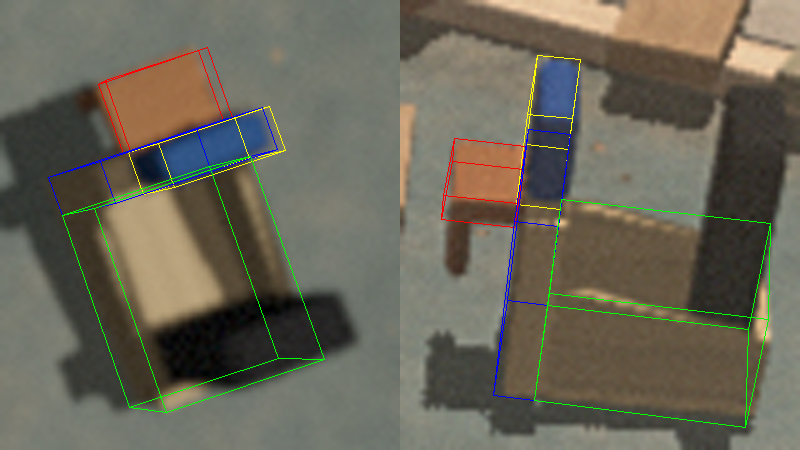

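```bash
cat >> h.py <<'E'
def goal(xyz,yaw):
    "units for drive_tool to bring TCP to xyz, tool y axis at world angle yaw, pointing down"
    o=bot.get_obs();R=Ro.from_quat(o['tool_rot'])
    ey=np.array([np.cos(yaw),np.sin(yaw),0]);ez=np.array([0,0,-1.]);G=Ro.from_matrix(np.c_[np.cross(ey,ez),ey,ez])
    print('t',o['clock'],'d',np.round(R.inv().apply(np.array(xyz)-o['eef_pos'])/.05,3),'w',np.round(np.degrees((R.inv()*G).as_rotvec())/5,3))
E
python3 - <<'E'
from h import *
goal([.496,-.348,.25],.28); goal([.496,-.348,.18],.28)
E
```

```text
t 0.9 d [-11.492 -13.846  -0.854] w [ 0.    -0.    11.482]
t 0.9 d [-11.492 -13.846   0.546] w [ 0.    -0.    11.482]
```

>>> drive_tool([
  {"dx": -0.6, "dy": -0.7, "dz": -0.6, "wz": 0.5, "hand": 55},
  {"dx": -11.49, "dy": -13.85, "dz": -0.85, "wz": 11.48, "hand": 55},
  {"dx": -11.49, "dy": -13.85, "dz": -0.85, "wz": 11.48, "hand": 55},
  {"dx": -11.49, "dy": -13.85, "dz": -0.85, "wz": 11.48, "hand": 55},
  {"dx": -11.49, "dy": -13.85, "dz": -0.85, "wz": 11.48, "hand": 55},
  {"dx": -11.49, "dy": -13.85, "dz": -0.85, "wz": 11.48, "hand": 55},
  {"dx": -11.49, "dy": -13.85, "dz": -0.85, "wz": 11.48, "hand": 55},
  {"dx": -11.49, "dy": -13.85, "dz": -0.85, "wz": 11.48, "hand": 55},
  {"dx": -11.49, "dy": -13.85, "dz": -0.85, "wz": 11.48, "hand": 55},
  {"dx": -11.49, "dy": -13.85, "dz": -0.85, "wz": 11.48, "hand": 55},
  {"dx": -11.49, "dy": -13.85, "dz": -0.85, "wz": 11.48, "hand": 55},
  {"dx": -11.49, "dy": -13.85, "dz": -0.85, "wz": 11.48, "hand": 55},
  {"dx": -11.49, "dy": -13.85, "dz": -0.85, "wz": 11.48, "hand": 55},
  {"dx": -11.49, "dy": -13.85, "dz": -0.85, "wz": 11.48, "hand": 55},
  {"dx": -11.49, "dy": -13.85, "dz": -0.85, "wz": 11.48, "hand": 55},
  {"dx": -11.49, "dy": -13.85, "dz": -0.85, "wz": 11.48, "hand": 55},
  {"dx": -11.49, "dy": -13.85, "dz": -0.85, "wz": 11.48, "hand": 55},
  {"dx": -11.49, "dy": -13.85, "dz": -0.85, "wz": 11.48, "hand": 55},
  {"dx": -11.49, "dy": -13.85, "dz": -0.85, "wz": 11.48, "hand": 55},
  {"dx": -11.49, "dy": -13.85, "dz": -0.85, "wz": 11.48, "hand": 55},
])

```text
invalid input at $.rows[0]: expected keys dx, dy, dz, wx, wy, wz, hand
```

>>> drive_tool([
  {"dx": -0.6, "dy": -0.7, "dz": -0.6, "wx": 0, "wy": 0, "wz": 0.5, "hand": 55},
  {"dx": -11.49, "dy": -13.85, "dz": -0.85, "wx": 0, "wy": 0, "wz": 11.48, "hand": 55},
  {"dx": -11.49, "dy": -13.85, "dz": -0.85, "wx": 0, "wy": 0, "wz": 11.48, "hand": 55},
  {"dx": -11.49, "dy": -13.85, "dz": -0.85, "wx": 0, "wy": 0, "wz": 11.48, "hand": 55},
  {"dx": -11.49, "dy": -13.85, "dz": -0.85, "wx": 0, "wy": 0, "wz": 11.48, "hand": 55},
  {"dx": -11.49, "dy": -13.85, "dz": -0.85, "wx": 0, "wy": 0, "wz": 11.48, "hand": 55},
  {"dx": -11.49, "dy": -13.85, "dz": -0.85, "wx": 0, "wy": 0, "wz": 11.48, "hand": 55},
  {"dx": -11.49, "dy": -13.85, "dz": -0.85, "wx": 0, "wy": 0, "wz": 11.48, "hand": 55},
  {"dx": -11.49, "dy": -13.85, "dz": -0.85, "wx": 0, "wy": 0, "wz": 11.48, "hand": 55},
  {"dx": -11.49, "dy": -13.85, "dz": -0.85, "wx": 0, "wy": 0, "wz": 11.48, "hand": 55},
  {"dx": -11.49, "dy": -13.85, "dz": -0.85, "wx": 0, "wy": 0, "wz": 11.48, "hand": 55},
  {"dx": -11.49, "dy": -13.85, "dz": -0.85, "wx": 0, "wy": 0, "wz": 11.48, "hand": 55},
  {"dx": -11.49, "dy": -13.85, "dz": -0.85, "wx": 0, "wy": 0, "wz": 11.48, "hand": 55},
  {"dx": -11.49, "dy": -13.85, "dz": -0.85, "wx": 0, "wy": 0, "wz": 11.48, "hand": 55},
  {"dx": -11.49, "dy": -13.85, "dz": -0.85, "wx": 0, "wy": 0, "wz": 11.48, "hand": 55},
  {"dx": -11.49, "dy": -13.85, "dz": -0.85, "wx": 0, "wy": 0, "wz": 11.48, "hand": 55},
  {"dx": -11.49, "dy": -13.85, "dz": -0.85, "wx": 0, "wy": 0, "wz": 11.48, "hand": 55},
  {"dx": -11.49, "dy": -13.85, "dz": -0.85, "wx": 0, "wy": 0, "wz": 11.48, "hand": 55},
  {"dx": -11.49, "dy": -13.85, "dz": -0.85, "wx": 0, "wy": 0, "wz": 11.48, "hand": 55},
  {"dx": -11.49, "dy": -13.85, "dz": -0.85, "wx": 0, "wy": 0, "wz": 11.48, "hand": 55},
])

```text
clock: 2.9
eef_pos: [0.4957, -0.3495, 0.2481]
tool_rot: [0.602, 0.798, 0.0, -0.001]
ft_force: [-0.3, -0.1, -0.2]
grip_width: 0.0551
grasp_force: 0.0
```

```bash
python3 - <<'E'
from h import *
goal([.4955,-.348,.112],.28)
E
```

```text
t 2.9 d [0.024 0.007 2.722] w [-0.016 -0.022 -0.024]
```

>>> drive_tool([
  {"dx": 0, "dy": 0, "dz": 0.6, "wx": 0, "wy": 0, "wz": 0, "hand": 55},
  {"dx": 0.02, "dy": 0, "dz": 1.2, "wx": 0, "wy": 0, "wz": 0, "hand": 55},
  {"dx": 0.02, "dy": 0, "dz": 1.7, "wx": 0, "wy": 0, "wz": 0, "hand": 55},
  {"dx": 0.02, "dy": 0, "dz": 2.0, "wx": 0, "wy": 0, "wz": 0, "hand": 55},
  {"dx": 0.02, "dy": 0, "dz": 2.3, "wx": 0, "wy": 0, "wz": 0, "hand": 55},
  {"dx": 0.02, "dy": 0, "dz": 2.5, "wx": 0, "wy": 0, "wz": 0, "hand": 55},
  {"dx": 0.02, "dy": 0, "dz": 2.65, "wx": 0, "wy": 0, "wz": 0, "hand": 55},
  {"dx": 0.02, "dy": 0, "dz": 2.7, "wx": 0, "wy": 0, "wz": 0, "hand": 55},
  {"dx": 0.02, "dy": 0, "dz": 2.7, "wx": 0, "wy": 0, "wz": 0, "hand": 55},
])

```text
clock: 3.8
eef_pos: [0.4957, -0.3469, 0.1151]
tool_rot: [0.601, 0.799, 0.0, 0.0]
ft_force: [-0.2, 0.5, 0.7]
grip_width: 0.0553
grasp_force: 0.0
```

>>> drive_tool([
  {"dx": 0, "dy": 0, "dz": 0, "wx": 0, "wy": 0, "wz": 0, "hand": 30},
  {"dx": 0, "dy": 0, "dz": 0, "wx": 0, "wy": 0, "wz": 0, "hand": 24},
  {"dx": 0, "dy": 0, "dz": 0, "wx": 0, "wy": 0, "wz": 0, "hand": 20},
  {"dx": 0, "dy": 0, "dz": 0, "wx": 0, "wy": 0, "wz": 0, "hand": 16},
  {"dx": 0, "dy": 0, "dz": 0, "wx": 0, "wy": 0, "wz": 0, "hand": 10},
  {"dx": 0, "dy": 0, "dz": 0, "wx": 0, "wy": 0, "wz": 0, "hand": 5},
  {"dx": 0, "dy": 0, "dz": 0, "wx": 0, "wy": 0, "wz": 0, "hand": 5},
  {"dx": 0, "dy": 0, "dz": 0, "wx": 0, "wy": 0, "wz": 0, "hand": 5},
])

```text
clock: 4.6
eef_pos: [0.4956, -0.3472, 0.1148]
tool_rot: [0.601, 0.799, -0.0, -0.0]
ft_force: [0.0, -0.4, 0.5]
grip_width: 0.0053
grasp_force: 0.0
```

```bash
python3 - <<'E'
from h import *
z=np.zeros((450,800,3),np.uint8)
for n,(x0,y0),o in(('top',(420,200),0),('side',(370,130),400)):
    im=bot.camera(n);cv2.imwrite(f'pics/{n}1.png',im[:,:,::-1])
    z[:,o:o+400]=cv2.resize(im[y0:y0+112,x0:x0+100,::-1],(400,450),interpolation=cv2.INTER_CUBIC)
    print(proj(n,bot.get_obs()['eef_pos']))
cv2.imwrite('pics/e.png',z)
E
```

```text
[[459.8861464 239.9584591]]
[[409.21806778 171.0623968 ]]
```

View pics/e.png

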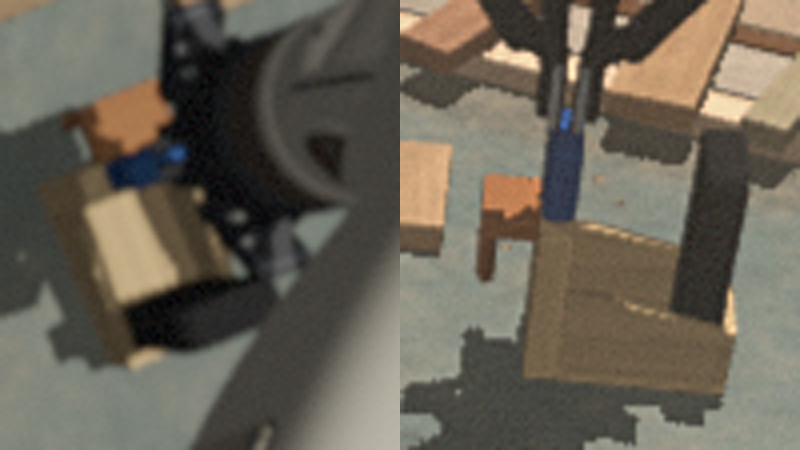

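```bash
python3 - <<'E'
from h import *
z=np.zeros((600,800,3),np.uint8);e=bot.get_obs()['eef_pos']
for n,(x0,y0),o in(('top',(440,205),0),('side',(385,125),400)):
    im=cv2.imread(f'pics/{n}1.png');S=8
    m=cv2.resize(im[y0:y0+75,x0:x0+50],(400,600),interpolation=cv2.INTER_CUBIC)
    for h in np.arange(-.011,.06,.01):
        q=proj(n,e+[0,0,h])[0];cv2.circle(m,tuple(int(v) for v in (q+.5-(x0,y0))*S),3,(0,0,255) if h>-.01 else (0,255,255),-1)
    z[:,o:o+400]=m
cv2.imwrite('pics/f.png',z)
E
```

```text
(no output)
```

View pics/f.png

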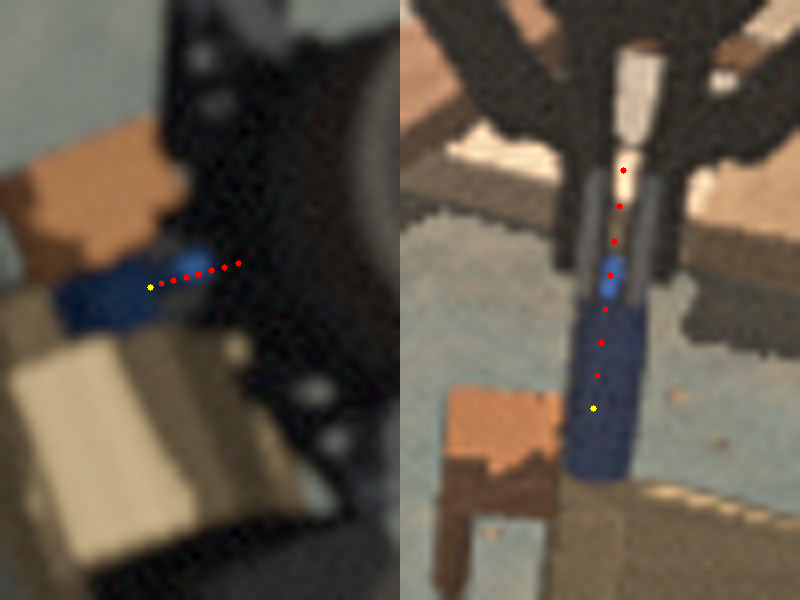

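```bash
python3 - <<'E'
from h import *
print(bot.tip_extent, [a for a in dir(bot) if a[0]!='_'], bot.get_obs())
E
```

```text
0.011 ['Unreachable', 'camera', 'get_calibration', 'get_obs', 'job_done', 'look_for', 'outline_of', 'tip_extent'] {'clock': 4.7, 'joint_pos': array([-6.11085885e-01,  4.98721914e-01,  1.39122198e-01,  1.21128244e+00,
       -1.21284756e-05,  6.79518709e-01]), 'joint_vel': array([ 0.001371  , -0.00054497,  0.00148699,  0.00026808,  0.00060867,
        0.00198845]), 'tau': array([-3.45503402e-03, -4.83745873e+01,  2.43915832e+01,  1.94777487e-03,
       -2.93221919e-04, -6.27052032e-06]), 'eef_pos': array([ 0.4955824 , -0.34717837,  0.1147682 ]), 'tool_rot': array([ 6.01439976e-01,  7.98917989e-01, -7.52872193e-06, -4.26801710e-05]), 'ft_force': array([0.34302412, 0.06202788, 0.45117261]), 'ft_torque': array([ 0.05872665,  0.00876367, -0.0381339 ]), 'grasp_force': 0.0, 'grip_width': 0.005038092815357078}
```

>>> drive_tool([
  {"dx": 0, "dy": 0, "dz": 0, "wx": 0, "wy": 0, "wz": 0, "hand": 20},
  {"dx": 0, "dy": 0, "dz": 0, "wx": 0, "wy": 0, "wz": 0, "hand": 40},
  {"dx": 0, "dy": 0, "dz": 0, "wx": 0, "wy": 0, "wz": 0, "hand": 55},
  {"dx": 0, "dy": 0, "dz": 0, "wx": 0, "wy": 0, "wz": 0, "hand": 55},
  {"dx": 0, "dy": 0, "dz": 0, "wx": 0, "wy": 0, "wz": 0, "hand": 55},
  {"dx": 0, "dy": 0, "dz": 0, "wx": 0, "wy": 0, "wz": 0, "hand": 55},
])

```text
clock: 5.3
eef_pos: [0.4956, -0.3472, 0.1148]
tool_rot: [0.601, 0.799, -0.0, -0.0]
ft_force: [1.1, 0.6, -1.1]
grip_width: 0.0551
grasp_force: 0.0
```

>>> drive_tool([
  {"dx": 0, "dy": 0, "dz": 0.1, "wx": 0, "wy": 0, "wz": 0, "hand": 55},
  {"dx": 0, "dy": 0, "dz": 0.18, "wx": 0, "wy": 0, "wz": 0, "hand": 55},
  {"dx": 0, "dy": 0, "dz": 0.18, "wx": 0, "wy": 0, "wz": 0, "hand": 40},
  {"dx": 0, "dy": 0, "dz": 0.18, "wx": 0, "wy": 0, "wz": 0, "hand": 30},
  {"dx": 0, "dy": 0, "dz": 0.18, "wx": 0, "wy": 0, "wz": 0, "hand": 22},
  {"dx": 0, "dy": 0, "dz": 0.18, "wx": 0, "wy": 0, "wz": 0, "hand": 18},
  {"dx": 0, "dy": 0, "dz": 0.18, "wx": 0, "wy": 0, "wz": 0, "hand": 14},
  {"dx": 0, "dy": 0, "dz": 0.18, "wx": 0, "wy": 0, "wz": 0, "hand": 10},
  {"dx": 0, "dy": 0, "dz": 0.18, "wx": 0, "wy": 0, "wz": 0, "hand": 10},
])

```text
clock: 6.2
eef_pos: [0.4956, -0.3473, 0.1061]
tool_rot: [0.602, 0.799, -0.0, 0.0]
ft_force: [-0.5, 0.0, 2.5]
grip_width: 0.0155
grasp_force: 58.8
```

```bash
python3 - <<'E'
from h import *
z=np.zeros((600,800,3),np.uint8);o=bot.get_obs();e=o['eef_pos'];print(o['grip_width'],o['grasp_force'],o['clock'],o['ft_force'])
for n,(x0,y0),ox in(('top',(440,205),0),('side',(385,125),400)):
    im=bot.camera(n)[:,:,::-1];cv2.imwrite(f'pics/{n}2.png',im);S=8
    m=cv2.resize(im[y0:y0+75,x0:x0+50],(400,600),interpolation=cv2.INTER_CUBIC)
    z[:,ox:ox+400]=m
cv2.imwrite('pics/g.png',z)
E
```

```text
0.015539853792993285 58.82650673389435 6.2 [-0.54139295  0.02325623  2.53231725]
```

View pics/g.png

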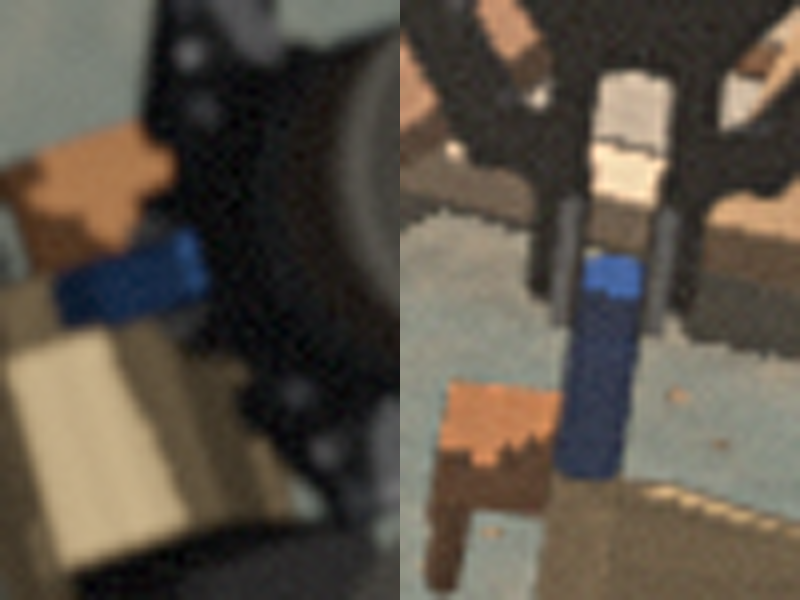

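>>> drive_tool([
  {"dx": 0, "dy": 0, "dz": 0, "wx": 0, "wy": 0, "wz": 0, "hand": 25},
  {"dx": 0, "dy": 0, "dz": 0, "wx": 0, "wy": 0, "wz": 0, "hand": 40},
  {"dx": 0, "dy": 0, "dz": 0, "wx": 0, "wy": 0, "wz": 0, "hand": 40},
  {"dx": 0, "dy": 0, "dz": 0, "wx": 0, "wy": 0, "wz": 0, "hand": 40},
  {"dx": 0, "dy": 0, "dz": 0.1, "wx": 0, "wy": 0, "wz": 0, "hand": 40},
  {"dx": 0, "dy": 0, "dz": 0.2, "wx": 0, "wy": 0, "wz": 0, "hand": 40},
  {"dx": 0, "dy": 0, "dz": 0.2, "wx": 0, "wy": 0, "wz": 0, "hand": 40},
])

```text
clock: 7.0
eef_pos: [0.4949, -0.3467, 0.0945]
tool_rot: [0.601, 0.799, -0.0, -0.001]
ft_force: [0.1, 0.9, -0.1]
grip_width: 0.0398
grasp_force: 0.0
```

```bash
python3 - <<'E'
from h import *
o=bot.get_obs();e=o['eef_pos'];print(o['grip_width'],o['grasp_force'],o['clock'],o['ft_force'],e)
z=np.zeros((600,800,3),np.uint8)
for n,(x0,y0),ox in(('top',(440,205),0),('side',(385,125),400)):
    im=bot.camera(n)[:,:,::-1];cv2.imwrite(f'pics/{n}3.png',im);S=8
    m=cv2.resize(im[y0:y0+75,x0:x0+50],(400,600),interpolation=cv2.INTER_CUBIC)
    for s in(-1,1): # finger pads, tip corner points predicted
        for h in(-.011,.03):
            for w in(-.011,.011):
                R=Ro.from_quat(o['tool_rot']).as_matrix();q=proj(n,e+R@[w,s*.02,-h])[0];cv2.circle(m,tuple(int(v) for v in (q+.5-(x0,y0))*S),3,(0,0,255) if h>0 else (0,255,255),-1)
    z[:,ox:ox+400]=m
cv2.imwrite('pics/i.png',z)
E
```

```text
0.03976974626272143 0.0 7.0 [ 0.08079707  0.87745341 -0.13880894] [ 0.49490451 -0.34667877  0.09452466]
```

View pics/i.png

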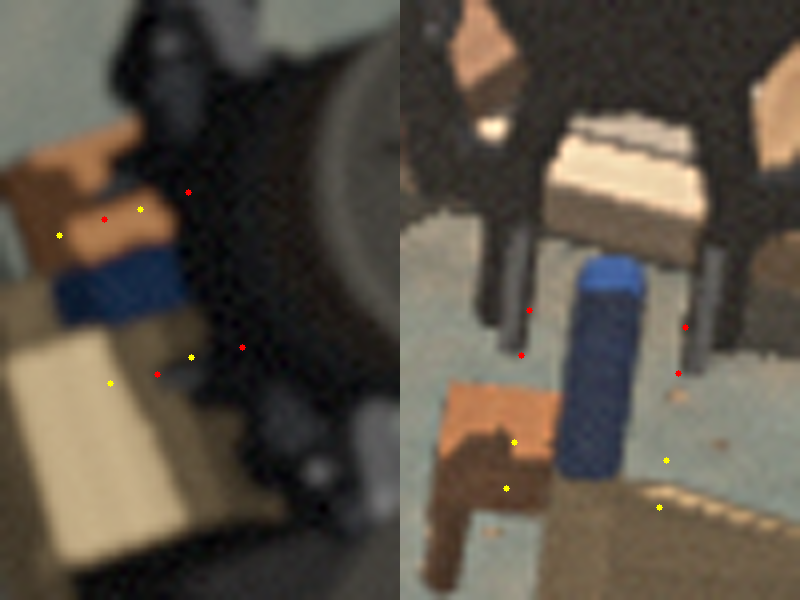

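>>> drive_tool([
  {"dx": 0, "dy": 0, "dz": 0.1, "wx": 0, "wy": 0, "wz": 0, "hand": 40},
  {"dx": 0, "dy": 0, "dz": 0.18, "wx": 0, "wy": 0, "wz": 0, "hand": 40},
  {"dx": 0, "dy": 0, "dz": 0.18, "wx": 0, "wy": 0, "wz": 0, "hand": 40},
])

```text
clock: 7.4
eef_pos: [0.4951, -0.3468, 0.0859]
tool_rot: [0.601, 0.799, -0.0, -0.001]
ft_force: [-0.1, 0.6, -0.3]
grip_width: 0.04
grasp_force: 0.0
```

>>> drive_tool([
  {"dx": 0, "dy": 0, "dz": 0, "wx": 0, "wy": 0, "wz": 0, "hand": 30},
  {"dx": 0, "dy": 0, "dz": 0, "wx": 0, "wy": 0, "wz": 0, "hand": 22},
  {"dx": 0, "dy": 0, "dz": 0, "wx": 0, "wy": 0, "wz": 0, "hand": 18},
  {"dx": 0, "dy": 0, "dz": 0, "wx": 0, "wy": 0, "wz": 0, "hand": 14},
  {"dx": 0, "dy": 0, "dz": 0, "wx": 0, "wy": 0, "wz": 0, "hand": 10},
  {"dx": 0, "dy": 0, "dz": 0, "wx": 0, "wy": 0, "wz": 0, "hand": 10},
])

```text
clock: 8.0
eef_pos: [0.4959, -0.3473, 0.0872]
tool_rot: [0.601, 0.799, 0.0, 0.0]
ft_force: [-0.2, 0.7, 1.7]
grip_width: 0.0168
grasp_force: 61.3
```

>>> drive_tool([
  {"dx": 0, "dy": 0, "dz": -0.1, "wx": 0, "wy": 0, "wz": 0, "hand": 10},
  {"dx": 0, "dy": 0, "dz": -0.4, "wx": 0, "wy": 0, "wz": 0, "hand": 10},
  {"dx": 0, "dy": 0, "dz": -0.9, "wx": 0, "wy": 0, "wz": 0, "hand": 10},
  {"dx": 0, "dy": 0, "dz": -1.4, "wx": 0, "wy": 0, "wz": 0, "hand": 10},
  {"dx": 0, "dy": 0, "dz": -2.0, "wx": 0, "wy": 0, "wz": 0, "hand": 10},
  {"dx": 0, "dy": 0, "dz": -2.6, "wx": 0, "wy": 0, "wz": 0, "hand": 10},
  {"dx": 0, "dy": 0, "dz": -3.1, "wx": 0, "wy": 0, "wz": 0, "hand": 10},
  {"dx": 0, "dy": 0, "dz": -3.3, "wx": 0, "wy": 0, "wz": 0, "hand": 10},
  {"dx": 0, "dy": 0, "dz": -3.4, "wx": 0, "wy": 0, "wz": 0, "hand": 10},
  {"dx": 0, "dy": 0, "dz": -3.4, "wx": 0, "wy": 0, "wz": 0, "hand": 10},
  {"dx": 0, "dy": 0, "dz": -3.4, "wx": 0, "wy": 0, "wz": 0, "hand": 10},
])

```text
clock: 9.1
eef_pos: [0.4949, -0.3467, 0.2548]
tool_rot: [0.601, 0.799, -0.0, -0.002]
ft_force: [0.3, 0.6, -5.1]
grip_width: 0.0168
grasp_force: 60.4
```

```bash
cat > fitrack.py <<'E'
from h import *
# top mask of rack/tape/edging from start pictures
for n in('side','top'):
    im=cv2.imread(f'pics/{n}0.png');h=cv2.cvtColor(im,cv2.COLOR_BGR2HSV)
    w=((h[...,1]<40)&(h[...,2]>150)).astype(np.uint8)
    x0,y0,x1,y1=(230,240,300,300) if n=='side' else (245,165,295,215)
    k=np.zeros_like(w);k[y0:y1,x0:x1]=w[y0:y1,x0:x1]
    N,L,st,ce=cv2.connectedComponentsWithStats(k);i=1+st[1:,4].argmax();print(n,st[i],ce[i])
    r=cv2.minAreaRect(np.argwhere(L==i)[:,::-1].astype(np.float32));print(r,cv2.boxPoints(r).round(1).tolist())
    o=((h[...,0]>4)&(h[...,0]<14)&(h[...,1]>110)).astype(np.uint8)
    N,L,st,ce=cv2.connectedComponentsWithStats(o)
    print([(s.tolist(),c.round(1).tolist()) for s,c in zip(st[1:],ce[1:]) if s[4]>40])
print(bot.get_obs())
goal([.49,.03,.26],-.112)
E
python3 fitrack.py
```

```text
side [239 258  51  27 525] [259.8152381 270.7047619]
((262.8846130371094, 269.423095703125), (23.141704559326172, 50.20573043823242), 78.69007110595703) [[236.0, 263.0], [285.20001220703125, 253.1999969482422], [289.79998779296875, 275.79998779296875], [240.5, 285.70001220703125]]
[([319, 0, 125, 22, 948], [395.4, 7.1]), ([528, 0, 112, 42, 1733], [576.8, 14.6]), ([85, 71, 16, 14, 46], [92.6, 77.2]), ([88, 72, 31, 17, 127], [104.3, 81.3]), ([78, 89, 33, 13, 223], [93.9, 94.9]), ([378, 112, 46, 18, 161], [403.2, 119.9]), ([56, 119, 56, 26, 569], [83.1, 130.0]), ([412, 128, 20, 6, 47], [421.5, 130.3]), ([380, 130, 13, 13, 50], [385.6, 136.4]), ([453, 137, 18, 7, 43], [461.5, 139.9]), ([485, 145, 20, 7, 41], [495.1, 148.2]), ([390, 174, 15, 15, 192], [397.4, 180.5]), ([287, 243, 13, 20, 150], [293.7, 253.5]), ([227, 297, 14, 19, 145], [234.2, 306.4])]
top [252 177  34  32 586] [268.87713311 188.32423208]
((268.39111328125, 192.089111328125), (31.0451602935791, 29.950620651245117), 5.7105937004089355) [[251.5, 205.39999389648438], [254.39999389648438, 175.60000610351562], [285.29998779296
[... 510 characters left out ...]
25610373e-01,  1.55053098e+00,
        5.38134714e-05,  6.79533548e-01]), 'joint_vel': array([-0.00093563,  0.0037842 , -0.00470889,  0.00015197, -0.00089768,
        0.00032128]), 'tau': array([-7.21044707e-04, -5.11809254e+01,  2.80961716e+01,  1.27158472e-01,
       -1.26958648e-01, -6.24567037e-04]), 'eef_pos': array([ 0.49492202, -0.34669036,  0.25479912]), 'tool_rot': array([ 6.01445533e-01,  7.98911845e-01, -3.36897293e-05, -1.77039512e-03]), 'ft_force': array([ 0.25334511,  0.56390013, -5.10744396]), 'ft_torque': array([ 0.02001909, -0.1851288 ,  0.02546168]), 'grasp_force': 60.39664149284363, 'grip_width': 0.016814285602995204}
t 9.1 d [ 7.268  1.988 -0.088] w [-0.031 -0.027  4.494]
```

```bash
python3 - <<'E'
from h import *
goal([.5638,.0372,.26],-.112)
E
```

```text
t 9.1 d [ 6.998  3.447 -0.092] w [-0.031 -0.027  4.494]
```

>>> drive_tool([
  {"dx": 0.2, "dy": 0.1, "dz": -0.05, "wx": 0, "wy": 0, "wz": 0.15, "hand": 10},
  {"dx": 0.6, "dy": 0.3, "dz": -0.1, "wx": 0, "wy": 0, "wz": 0.4, "hand": 10},
  {"dx": 1.2, "dy": 0.6, "dz": -0.1, "wx": 0, "wy": 0, "wz": 0.8, "hand": 10},
  {"dx": 1.8, "dy": 0.9, "dz": -0.1, "wx": 0, "wy": 0, "wz": 1.2, "hand": 10},
  {"dx": 2.4, "dy": 1.2, "dz": -0.1, "wx": 0, "wy": 0, "wz": 1.6, "hand": 10},
  {"dx": 3.0, "dy": 1.5, "dz": -0.1, "wx": 0, "wy": 0, "wz": 2.0, "hand": 10},
  {"dx": 3.6, "dy": 1.8, "dz": -0.1, "wx": 0, "wy": 0, "wz": 2.4, "hand": 10},
  {"dx": 4.2, "dy": 2.1, "dz": -0.1, "wx": 0, "wy": 0, "wz": 2.8, "hand": 10},
  {"dx": 4.8, "dy": 2.4, "dz": -0.1, "wx": 0, "wy": 0, "wz": 3.2, "hand": 10},
  {"dx": 5.4, "dy": 2.7, "dz": -0.1, "wx": 0, "wy": 0, "wz": 3.6, "hand": 10},
  {"dx": 6.0, "dy": 3.0, "dz": -0.1, "wx": 0, "wy": 0, "wz": 4.0, "hand": 10},
  {"dx": 6.5, "dy": 3.2, "dz": -0.1, "wx": 0, "wy": 0, "wz": 4.25, "hand": 10},
  {"dx": 6.85, "dy": 3.38, "dz": -0.1, "wx": 0, "wy": 0, "wz": 4.45, "hand": 10},
  {"dx": 7.0, "dy": 3.45, "dz": -0.1, "wx": 0, "wy": 0, "wz": 4.5, "hand": 10},
  {"dx": 7.0, "dy": 3.45, "dz": -0.1, "wx": 0, "wy": 0, "wz": 4.5, "hand": 10},
  {"dx": 7.0, "dy": 3.45, "dz": -0.1, "wx": 0, "wy": 0, "wz": 4.5, "hand": 10},
])

```text
clock: 10.7
eef_pos: [0.5642, 0.036, 0.2611]
tool_rot: [0.746, 0.666, -0.001, -0.0]
ft_force: [-0.7, -0.3, -4.5]
grip_width: 0.017
grasp_force: 60.4
```

```bash
cat > look.py <<'E'
from h import *
import sys
tag=sys.argv[1];dz=float(sys.argv[2])
o=bot.get_obs();e=o['eef_pos'];R=Ro.from_quat(o['tool_rot']).as_matrix();yaw=np.arctan2(R[1,1],R[0,1])
print(o['clock'],e.round(4),o['ft_force'].round(2),o['ft_torque'].round(3),'yaw',round(yaw,4),'ez',R[:,2].round(4),o['grip_width'])
r=[.5916,.0341,-.112]
if len(sys.argv)>3: r=[float(v) for v in sys.argv[3:6]]
c=[e[0],e[1],yaw];zc=e[2]-dz
z=np.zeros((600,800,3),np.uint8)
for n,(x0,y0,w,h),S,(ox,oy) in(('side',(205,160,135,200),3,(0,0)),('top',(215,160,100,125),4,(405,0))):
    im=bot.camera(n)[:,:,::-1];cv2.imwrite(f'pics/{n}_{tag}.png',im)
    m=cv2.resize(im[y0:y0+h,x0:x0+w],None,fx=S,fy=S,interpolation=cv2.INTER_CUBIC)
    for bx,col in((TAB,(0,255,255)),(BRIDGE,(0,0,255)),(PANEL,(255,0,0)),(TRAY,(0,255,0))): wire(m,n,bx,c,col,z=zc,off=(x0,y0),s=S)
    for bx in(RAIL,BACK): wire(m,n,bx,r,(255,0,255),off=(x0,y0),s=S)
    z[oy:oy+m.shape[0],ox:ox+m.shape[1]]=m[:600,:800-ox]
cv2.imwrite(f'pics/v_{tag}.png',z)
E
python3 look.py 4 .0872
```

```text
10.7 [0.5642 0.036  0.2611] [-0.74 -0.29 -4.48] [-0.025 -0.193  0.023] yaw -0.1127 ez [-0.0014 -0.0011 -1.    ] 0.017025471762787254
```

View pics/v_4.png

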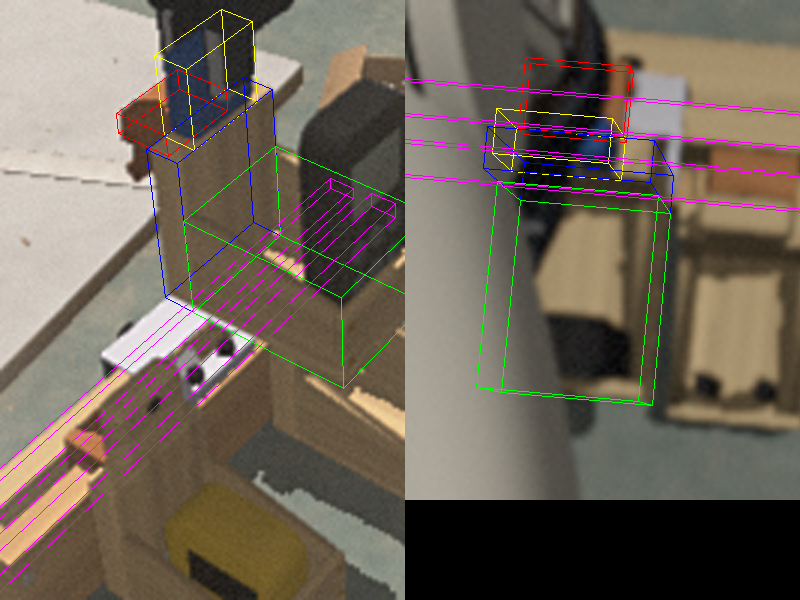

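```bash
cat >> h.py <<'E'
def tri(us,ut):
    o1,d1=ray('side',us);o2,d2=ray('top',ut);d1/=np.linalg.norm(d1);d2/=np.linalg.norm(d2)
    t=np.linalg.lstsq(np.c_[d1,-d2],o2-o1,rcond=None)[0];a=o1+d1*t[0];b=o2+d2*t[1]
    return ((a+b)/2*1000).round(1),round(np.linalg.norm(a-b)*1000,1)
E
python3 - <<'E'
from h import *
S=lambda x,y:(x/2.1+150,y/2.1+130); C=lambda x,y:(x/4.2+175,y/4.2+165); D=lambda x,y:(x/2.3+170,y/2.3+140)
for n,s,t in(('brk bk+y',S(188,310),C(335,50)),('brk bk-y',S(240,270),C(463,62)),('brk fr-y',S(297,300),C(452,185)),
 ('buf -y',S(278,305),C(414,167)),('buf +y',S(253,325),C(360,165)),
 ('tape top',S(213,335),C(213,178)),('edg top',S(336,228),C(527,205)),('edging strip +y?',S(412,293),C(487,383)),('strip -y',S(433,272),C(548,388)),
 ('tray fr tape',S(300,515),C(165,378)),('tape tray fr-y',S(355,450),C(305,390)),('edg tray fr-y',S(457,335),C(582,418)),('edg tray fr+y',S(410,388),C(447,408)),
 ('rail end',S(75,440),C(47,55)),
 ('tab top caddy',(409.5,158),(460.5,240)),('gauge top',S(632,72),D(705,315))):
    print(n,*tri(s,t))
E
```

```text
brk bk+y [635.6  59.5  97.6] 4.6
brk bk-y [628.9  -2.3  92.6] 4.9
brk fr-y [568.9   4.7  91.9] 3.7
buf -y [576.5  22.   98.2] 5.5
buf +y [580.   48.9  98.1] 1.7
tape top [567.8 109.6 149.7] 0.9
edg top [551.9 -33.5 145.6] 1.1
edging strip +y? [472.6 -11.8 129.7] 1.4
strip -y [469.2 -40.1 129.5] 0.7
tray fr tape [479.3 153.3  53.8] 6.8
tape tray fr-y [472.6  84.2  50.6] 4.4
edg tray fr-y [454.3 -55.   53.2] 4.8
edg tray fr+y [462.2  13.   52.5] 2.9
rail end [635.  198.7  94.4] 10.8
tab top caddy [ 494.  -336.8  151.9] 2.4
gauge top [ 419.9 -367.5  142.3] 3.9
```

```bash
cat > fit2.py <<'E'
from h import *
TONGUE=B(29.5,39.5,-22,22,52,80); GA=None
W=[PANEL,TRAY,BRIDGE,TONGUE,TAB]
D={}
for n,(x0,y0,x1,y1) in(('side',(375,145,465,245)),('top',(415,205,505,300))):
    a=cv2.imread(f'pics/{n}0.png').astype(int)
    fg=((a[...,2]-a[...,0]>12)|(a[...,0]-a[...,2]>18)).astype(np.float32); dark=(a.max(2)<62)
    roi=np.zeros(fg.shape,bool);roi[y0:y1,x0:x1]=1
    m=fg*roi
    if n=='side':
        k=np.uint8(m); N,L,st,ce=cv2.connectedComponentsWithStats(k);m=(L==1+st[1:,4].argmax()).astype(np.float32)
    else:
        N,L,st,ce=cv2.connectedComponentsWithStats(np.uint8(m));m=(L==1+st[1:,4].argmax()).astype(np.float32)
    w=roi&~dark; D[n]=(m,w); print(n,m.sum(),dark[roi].sum())
    cv2.imwrite(f'pics/m_{n}.png',m*255)
def cost(p,ns,z=0):
    z=p[3] if len(p)>3 else 0
    return sum((np.abs(rend(n,W,p,z=z)-D[n][0])*D[n][1]).sum() for n in ns)
for ns in(('top',),('side',),('side','top')):
    for k in(3,4):
        p0=np.array([.496,-.347,.275,0])[:k]
        s=minimize(cost,p0,args=(ns,),method='Nelder-Mead',options=dict(initial_simplex=p0+np.r_[[np.zeros(k)],np.diag([.008,.008,.08,.008][:k])],maxiter=250))
        print(ns,s.x.round(4),round(s.fun,1))
E
python3 fit2.py
```

```text
side 4781.0 536
top 2007.0 1340
('top',) [ 0.4976 -0.3455  0.3266] 97.8
('top',) [ 0.4979 -0.3462  0.32   -0.0015] 96.9
('side',) [ 0.4954 -0.3497  0.3485] 2773.7
('side',) [ 0.4947 -0.3473  0.348   0.0019] 2774.2
('side', 'top') [ 0.4968 -0.3471  0.343 ] 2962.5[ WARN:0@0.253] global loadsave.cpp:1063 imwrite_ Unsupported depth image for selected encoder is fallbacked to CV_8U.
Traceback (most recent call last):
  File "fit2.py", line 22, in <module>
    s=minimize(cost,p0,args=(ns,),method='Nelder-Mead',options=dict(initial_simplex=p0+np.r_[[np.zeros(k)],np.diag([.008,.008,.08,.008][:k])],maxiter=250))
  File "fit2.py", line 18, in cost
    return sum((np.abs(rend(n,W,p,z=z)-D[n][0])*D[n][1]).sum() for n in ns)
  File "fit2.py", line 18, in <genexpr>
    return sum((np.abs(rend(n,W,p,z=z)-D[n][0])*D[n][1]).sum() for n in ns)
                       ~~~~^^^^^^^^^^^
  File "h.py", line 23, in rend
    h=cv2.convexHull(((proj(name,T(p,b,z))+.5)*S).astype(np.float32)); cv2.fillConvexPoly(m,np.round(h*16).astype(np.int32),1,shift=4)
                       ~~~~^^^^^^^^^^^^^^^
  File "h.py", line 5, in proj
    c=bot.get_calibration(name);f=240/np.tan(np.radians(c['vfov'])/2)
ValueError: time passes only in moves, steps and waits
```

```bash
python3 - <<'E'
s=open('h.py').read()
s=s.replace("c=bot.get_calibration(name)","c=cal(name)").replace("def proj(","import pickle,os\ndef cal(n):\n    if not os.path.exists(n+'.pkl'): pickle.dump(bot.get_calibration(n),open(n+'.pkl','wb'))\n    return _C.setdefault(n,pickle.load(open(n+'.pkl','rb'))) if n not in _C else _C[n]\n_C={}\ndef proj(",1)
open('h.py','w').write(s)
E
python3 - <<'E'
from h import *
cal('side');cal('top')
goal([.559,.037,.205],-.111)
E
```

```text
t 10.8 d [ 0.016 -0.109  1.132] w [-0.006  0.007 -0.033]
```

>>> drive_tool([
  {"dx": 0, "dy": -0.05, "dz": 0.2, "wx": 0, "wy": 0, "wz": 0, "hand": 10},
  {"dx": 0.02, "dy": -0.11, "dz": 0.5, "wx": 0, "wy": 0, "wz": 0, "hand": 10},
  {"dx": 0.02, "dy": -0.11, "dz": 0.85, "wx": 0, "wy": 0, "wz": 0, "hand": 10},
  {"dx": 0.02, "dy": -0.11, "dz": 1.05, "wx": 0, "wy": 0, "wz": 0, "hand": 10},
  {"dx": 0.02, "dy": -0.11, "dz": 1.1, "wx": 0, "wy": 0, "wz": 0, "hand": 10},
  {"dx": 0.02, "dy": -0.11, "dz": 1.1, "wx": 0, "wy": 0, "wz": 0, "hand": 10},
  {"dx": 0.02, "dy": -0.11, "dz": 1.1, "wx": 0, "wy": 0, "wz": 0, "hand": 10},
])

```text
clock: 11.5
eef_pos: [0.5598, 0.0383, 0.2077]
tool_rot: [0.746, 0.666, 0.001, 0.0]
ft_force: [0.4, -0.3, -3.3]
grip_width: 0.017
grasp_force: 60.4
```

```bash
sed -i 's/^r=\[.5916.*/r=[.5871,.0348,-.111]/' look.py
sed -i "s/^for n,(x0.*/for n,(x0,y0,w,h),S,(ox,oy) in(('side',(225,190,110,150),4,(0,0)),('top',(225,170,72,120),5,(440,0))):/" look.py
python3 look.py 5 .0872; python3 - <<'E'
from h import *
for n in('side','top'):
    for t in('caddy','tape_caddy','edging_caddy','handle','tongue'):
        print(n,t,[(np.round(d['extent'],1).tolist(),round(d['score'],2)) for d in bot.look_for(n,t)[:2]])
E
```

```text
11.5 [0.5598 0.0383 0.2077] [ 0.4  -0.33 -3.3 ] [ 0.032 -0.134 -0.021] yaw -0.1128 ez [ 1.6e-03  1.0e-04 -1.0e+00] 0.016986829368094623
side caddy [([298.9, 258.1, 105.1, 116.8], 0.57)]
side tape_caddy [([273.4, 334.7, 95.1, 112.4], 0.95)]
side edging_caddy [([336.9, 279.3, 66.3, 101.8], 0.93), ([245.3, 300.1, 149.6, 160.5], 0.48)]
side handle [([300.6, 258.6, 97.9, 115.1], 0.81), ([244.7, 300.1, 150.7, 159.7], 0.28)]
side tongue [([301.1, 260.4, 101.5, 109.4], 0.67)]
top caddy []
top tape_caddy []
top edging_caddy [([298.8, 231.2, 38.4, 64.7], 0.84), ([305.9, 194.0, 87.1, 52.8], 0.48)]
top handle []
top tongue [([267.0, 224.4, 28.4, 76.1], 0.91), ([305.7, 193.3, 89.6, 51.6], 0.22)]
```

View pics/v_5.png

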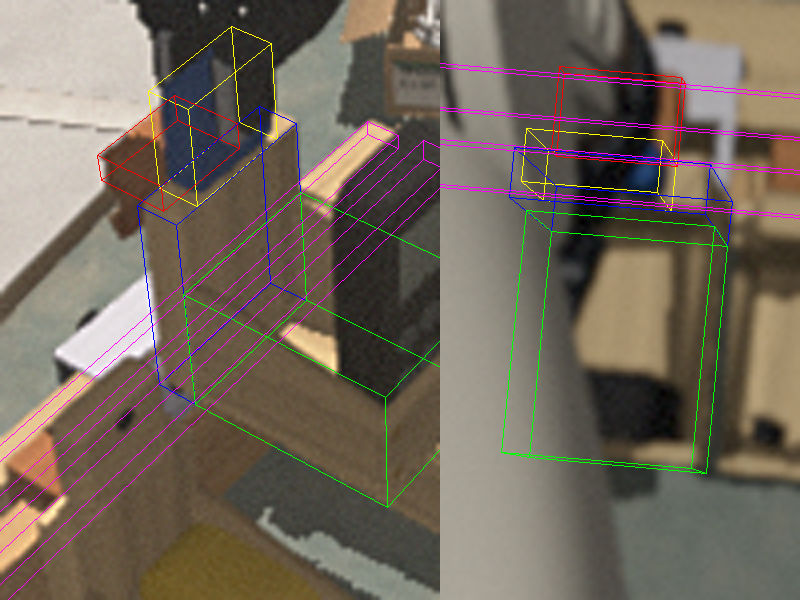

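```bash
cat >> h.py <<'E'
RK=np.array([.5871,.0348,-.111]); ZG=.0872
def avg(n=6):
    E=[];F=[];M=[];Q=[]
    for i in range(n):
        if i: bot.camera('top')
        o=bot.get_obs();E.append(o['eef_pos']);F.append(o['ft_force']);M.append(o['ft_torque']);Q.append(Ro.from_quat(o['tool_rot']).as_matrix())
    e=np.mean(E,0);R=np.mean(Q,0);c,s=np.cos(RK[2]),np.sin(RK[2]);q=np.array([[c,s],[-s,c]])
    p=q@(e[:2]-RK[:2]);f=np.mean(F,0)
    print('t %.2f'%o['clock'],'rack xy mm',(p*1000).round(2),'sd',(np.std(E,0)*1000).round(2),'caddy z %.1f'%((e[2]-ZG)*1000),'F rack',(q@f[:2]).round(2),f[2].round(2),'sd',np.std(F,0).round(2),'M',np.mean(M,0).round(3),'yaw-rk %.4f'%(np.arctan2(R[1,1],R[0,1])-RK[2]),'tilt',R[:2,2].round(4),'grip',o['grip_width'].round(4))
E
python3 -c "
from h import *
avg(8)"
```

```text
Traceback (most recent call last):
  File "h.py", line 55, in avg
    print('t %.2f'%o['clock'],'rack xy mm',(p*1000).round(2),'sd',(np.std(E,0)*1000).round(2),'caddy z %.1f'%((e[2]-ZG)*1000),'F rack',(q@f[:2]).round(2),f[2].round(2),'sd',np.std(F,0).round(2),'M',np.mean(M,0).round(3),'yaw-rk %.4f'%(np.arctan2(R[1,1],R[0,1])-RK[2]),'tilt',R[:2,2].round(4),'grip',o['grip_width'].round(4))
                                                                                                                                                                                                                                                                                                           ^^^^^^^^^^^^^^^^^^^^^
AttributeError: 'float' object has no attribute 'round'
```

```bash
sed -i "s/o\['grip_width'\].round(4))/round(o['grip_width'],4))/" h.py
python3 -c "
from h import *
avg(8)"
```

```text
t 12.80 rack xy mm [-28.11   0.57] sd [0.02 0.01 0.01] caddy z 119.6 F rack [0.07 0.09] -4.66 sd [0.58 0.29 0.46] M [-0.018 -0.157  0.01 ] yaw-rk -0.0015 tilt [-0.  0.] grip 0.0167
```

```bash
python3 - <<'E'
from h import *
C=lambda x,y:(x/4.2+175-.5,y/4.2+165-.5);S=lambda x,y:(x/2.1+150-.5,y/2.1+130-.5)
for n,a,b in(('top',C(213,178),C(527,205)),('side',S(213,335),S(336,228))):
    a=atz(n,a,.151);b=atz(n,b,.151);d=a-b;m=(a+b)/2;yaw=np.arctan2(d[1],d[0])-np.pi/2
    print(n,a.round(4),b.round(4),np.linalg.norm(d),yaw, 'rack',m[0]+.0274*np.cos(yaw),m[1]+.0274*np.sin(yaw))
# precise: silhouette fit of neighbours in top0 handle tops by wood mask not attempted; white bracket centre
for px in((268.88,188.3),): print(atz('top',px,.100))
# refine handles: bright top-face blobs
im=cv2.imread('pics/top0.png');g=im.astype(int).sum(2)/3
for n,(x0,y0,x1,y1) in(('tape',(205,198,245,216)),('edg',(283,205,320,222))):
    print(n);print(g[y0:y1:1,x0:x1:1].astype(int)[::2,::2])
E
```

```text
top [0.569  0.1105 0.151 ] [ 0.5526 -0.0325  0.151 ] 0.14394465143611676 -0.11399749449121566 rack 0.5880579103974747 0.035867539872893324
side [0.5677 0.1099 0.151 ] [ 0.5494 -0.0289  0.151 ] 0.14005265097137645 -0.13122560054160948 rack 0.5857408123152199 0.03689423722502373
[0.61284103 0.03188583 0.1       ]
tape
[[144 142 141 144 142 142 144 131 101 104 105 103 107 111 113 112 114 114
  101 109]
 [147 147 145 147 145 140 131 124 103 103 101  97  99 101 103 107 111 112
  102 123]
 [122 123 131 139 142 133 136 136 133 128 121 119 120 119 114 111 101 105
  100 130]
 [ 45  53  63  73 100 135 150 151 151 152 152 151 150 149 145 144 115  94
   88 127]
 [ 45  45  42  54 116 138 153 151 152 154 153 154 155 154 156 152 118  80
  121 144]
 [ 47  46  47  60 135 122 136 141 144 146 148 149 153 153 153 150 116  77
  137 158]
 [ 48  50  49  68 134  82  81  88  93 101 106 113 119 126 133 133  91  75
  143 154]
 [ 80  64  81  81  87  63  64  54  53  54  51  52  58  60  66  68  64  92
  148 146]
 [110 104 108  99  56  45  51  51  52  54  51  51  49  50  50  50  55  84
  119 122]]
edg
[[143 138 120 130  89 107 106 107 107 109 113 116 117 115 117 128 143 132
  126]
 [137 139 117 131  96 105 105 102  98  99 104 108 110 112 112 134 148 145
  145]
 [138 140 122 132 134 133 130 121 113 117 119 117 110 110 107 140 145 146
  145]
 [112 157 143 129 150 150 151 152 151 151 149 147 146 141 121 139 147 146
  149]
 [102 133 103 133 153 152 154 154 155 153 156 155 155 154 131 144 149 141
  123]
 [ 82  90  82 121 142 142 146 149 149 150 154 155 155 153 123 152 155 134
   64]
 [110 108  72  76  85  92  98 108 111 119 124 132 135 135 114 150 146 132
   59]
 [ 69  66  62  65  54  53  52  49  51  54  61  66  70  73 115 146 146 138
   58]
 [ 53  51  49  51  49  53  48  51  51  48  51  55  50  66 107 115 125 117
   60]]
```

>>> drive_tool([
  {"dx": -0.024, "dy": -0.012, "dz": 0.06, "wx": 0, "wy": 0, "wz": 0, "hand": 10},
  {"dx": -0.024, "dy": -0.012, "dz": 0.14, "wx": 0, "wy": 0, "wz": 0, "hand": 10},
  {"dx": -0.024, "dy": -0.012, "dz": 0.2, "wx": 0, "wy": 0, "wz": 0, "hand": 10},
  {"dx": -0.024, "dy": -0.012, "dz": 0.23, "wx": 0, "wy": 0, "wz": 0, "hand": 10},
  {"dx": -0.024, "dy": -0.012, "dz": 0.25, "wx": 0, "wy": 0, "wz": 0, "hand": 10},
  {"dx": -0.024, "dy": -0.012, "dz": 0.27, "wx": 0, "wy": 0, "wz": 0, "hand": 10},
  {"dx": -0.024, "dy": -0.012, "dz": 0.29, "wx": 0, "wy": 0, "wz": 0, "hand": 10},
  {"dx": -0.024, "dy": -0.012, "dz": 0.29, "wx": 0, "wy": 0, "wz": 0, "hand": 10},
])

```text
clock: 13.6
eef_pos: [0.5585, 0.0374, 0.1922]
tool_rot: [0.746, 0.666, -0.0, -0.0]
ft_force: [0.7, -0.3, -4.9]
grip_width: 0.0166
grasp_force: 60.4
```

```bash
python3 -c "
from h import *
avg(5)"
```

```text
t 13.80 rack xy mm [-28.67  -0.59] sd [0.03 0.   0.07] caddy z 105.1 F rack [-0.02 -0.16] -4.89 sd [0.5  0.63 0.25] M [ 0.014 -0.135 -0.005] yaw-rk -0.0015 tilt [0.0001 0.0001] grip 0.017
```

>>> drive_tool([
  {"dx": 0, "dy": 0, "dz": 0.02, "wx": 0, "wy": 0, "wz": 0, "hand": 10},
  {"dx": 0, "dy": 0, "dz": 0.04, "wx": 0, "wy": 0, "wz": 0, "hand": 10},
  {"dx": 0, "dy": 0, "dz": 0.06, "wx": 0, "wy": 0, "wz": 0, "hand": 10},
  {"dx": 0, "dy": 0, "dz": 0.08, "wx": 0, "wy": 0, "wz": 0, "hand": 10},
  {"dx": 0, "dy": 0, "dz": 0.1, "wx": 0, "wy": 0, "wz": 0, "hand": 10},
  {"dx": 0, "dy": 0, "dz": 0.1, "wx": 0, "wy": 0, "wz": 0, "hand": 10},
])

```text
clock: 14.4
eef_pos: [0.5584, 0.0374, 0.187]
tool_rot: [0.746, 0.666, -0.0, -0.0]
ft_force: [-0.2, 0.7, -4.9]
grip_width: 0.0164
grasp_force: 60.4
```

```bash
python3 -c "
from h import *
avg(5)"
```

```text
t 14.60 rack xy mm [-28.76  -0.62] sd [0.04 0.01 0.1 ] caddy z 100.0 F rack [-0.24  0.45] -4.78 sd [0.24 0.77 0.36] M [ 0.06  -0.133 -0.036] yaw-rk -0.0015 tilt [-0.0002  0.    ] grip 0.0169
```

>>> drive_tool([
  {"dx": 0, "dy": 0, "dz": 0.06, "wx": 0, "wy": 0, "wz": 0, "hand": 10},
  {"dx": 0, "dy": 0, "dz": 0.12, "wx": 0, "wy": 0, "wz": 0, "hand": 10},
  {"dx": 0, "dy": 0, "dz": 0.18, "wx": 0, "wy": 0, "wz": 0, "hand": 10},
  {"dx": 0, "dy": 0, "dz": 0.24, "wx": 0, "wy": 0, "wz": 0, "hand": 10},
  {"dx": 0, "dy": 0, "dz": 0.3, "wx": 0, "wy": 0, "wz": 0, "hand": 10},
  {"dx": 0, "dy": 0, "dz": 0.36, "wx": 0, "wy": 0, "wz": 0, "hand": 10},
  {"dx": 0, "dy": 0, "dz": 0.42, "wx": 0, "wy": 0, "wz": 0, "hand": 10},
  {"dx": 0, "dy": 0, "dz": 0.46, "wx": 0, "wy": 0, "wz": 0, "hand": 10},
  {"dx": 0, "dy": 0, "dz": 0.46, "wx": 0, "wy": 0, "wz": 0, "hand": 10},
])

```text
clock: 15.5
eef_pos: [0.5582, 0.0374, 0.1639]
tool_rot: [0.746, 0.666, -0.0, -0.0]
ft_force: [0.2, 0.2, -4.6]
grip_width: 0.0168
grasp_force: 60.3
```

```bash
python3 -c "
from h import *
avg(5)"
```

```text
t 15.70 rack xy mm [-28.79  -0.63] sd [0.11 0.01 0.2 ] caddy z 77.0 F rack [-0.31  0.14] -4.67 sd [0.38 0.55 0.26] M [ 0.116 -0.126 -0.031] yaw-rk -0.0015 tilt [-0.0003  0.    ] grip 0.0169
```

```bash
sed -i "s/'M',np.mean(M,0).round(3),/'M rack',(q@np.mean(M,0)[:2]).round(3),np.mean(M,0)[2].round(3),'sd',np.std(M,0).round(3),/" h.py; python3 -c "
from h import *
avg(14)"
```

```text
t 16.35 rack xy mm [-28.63  -0.62] sd [0.01 0.01 0.03] caddy z 77.2 F rack [-0.    0.17] -4.54 sd [0.51 0.58 0.64] M rack [ 0.114 -0.137] 0.004 sd [0.017 0.029 0.034] yaw-rk -0.0015 tilt [0.0002 0.    ] grip 0.0171
```

>>> drive_tool([
  {"dx": 0.012, "dy": 0, "dz": 0, "wx": 0, "wy": 0, "wz": 0, "hand": 10},
  {"dx": 0.012, "dy": 0, "dz": 0, "wx": 0, "wy": 0, "wz": 0, "hand": 10},
])

```text
clock: 16.55
eef_pos: [0.5585, 0.0379, 0.1643]
tool_rot: [0.746, 0.666, -0.0, 0.0]
ft_force: [0.4, 0.1, -5.0]
grip_width: 0.0169
grasp_force: 60.4
```

```bash
python3 -c "
from h import *
avg(10)"
```

```text
t 17.00 rack xy mm [-28.72  -0.08] sd [0.02 0.01 0.02] caddy z 77.1 F rack [0.07 0.01] -4.9 sd [0.61 0.5  0.4 ] M rack [ 0.002 -0.172] -0.011 sd [0.027 0.017 0.029] yaw-rk -0.0015 tilt [-0.0001 -0.0001] grip 0.0172
```

>>> drive_tool([
  {"dx": 0.01, "dy": 0, "dz": 0, "wx": 0, "wy": 0, "wz": 0, "hand": 10},
  {"dx": 0.022, "dy": 0, "dz": 0, "wx": 0, "wy": 0, "wz": 0, "hand": 10},
  {"dx": 0.022, "dy": 0, "dz": 0, "wx": 0, "wy": 0, "wz": 0, "hand": 10},
])

```text
clock: 17.3
eef_pos: [0.5587, 0.0391, 0.1643]
tool_rot: [0.746, 0.666, -0.0, -0.0]
ft_force: [0.2, -0.6, -4.0]
grip_width: 0.0169
grasp_force: 60.4
```

```bash
python3 -c "
from h import *
avg(8)"
```

```text
t 17.65 rack xy mm [-28.7   1.1] sd [0.01 0.03 0.01] caddy z 77.1 F rack [-0.2   0.04] -4.82 sd [0.52 0.48 0.36] M rack [-0.01  -0.171] 0.002 sd [0.033 0.016 0.029] yaw-rk -0.0015 tilt [-0. -0.] grip 0.0167
```

>>> drive_tool([
  {"dx": 0, "dy": 0, "dz": 0.06, "wx": 0, "wy": 0, "wz": 0, "hand": 10},
  {"dx": 0, "dy": 0, "dz": 0.12, "wx": 0, "wy": 0, "wz": 0, "hand": 10},
  {"dx": 0, "dy": 0, "dz": 0.18, "wx": 0, "wy": 0, "wz": 0, "hand": 10},
  {"dx": 0, "dy": 0, "dz": 0.24, "wx": 0, "wy": 0, "wz": 0, "hand": 10},
  {"dx": 0, "dy": 0, "dz": 0.3, "wx": 0, "wy": 0, "wz": 0, "hand": 10},
  {"dx": 0, "dy": 0, "dz": 0.36, "wx": 0, "wy": 0, "wz": 0, "hand": 10},
  {"dx": 0, "dy": 0, "dz": 0.42, "wx": 0, "wy": 0, "wz": 0, "hand": 10},
  {"dx": 0, "dy": 0, "dz": 0.46, "wx": 0, "wy": 0, "wz": 0, "hand": 10},
  {"dx": 0, "dy": 0, "dz": 0.46, "wx": 0, "wy": 0, "wz": 0, "hand": 10},
])

```text
clock: 18.55
eef_pos: [0.5584, 0.039, 0.1409]
tool_rot: [0.746, 0.666, -0.0, -0.0]
ft_force: [-0.1, -0.3, -4.4]
grip_width: 0.0167
grasp_force: 60.3
```

```bash
python3 -c "
from h import *
avg(8)"
```

```text
t 18.90 rack xy mm [-28.64   1.08] sd [0.15 0.02 0.22] caddy z 54.2 F rack [-0.   0.3] -5.0 sd [0.33 0.46 0.35] M rack [-0.009 -0.153] -0.007 sd [0.035 0.023 0.026] yaw-rk -0.0015 tilt [0.0001 0.    ] grip 0.017
```

>>> drive_tool([
  {"dx": 0, "dy": 0, "dz": 0.03, "wx": 0, "wy": 0, "wz": 0, "hand": 10},
  {"dx": 0, "dy": 0, "dz": 0.06, "wx": 0, "wy": 0, "wz": 0, "hand": 10},
  {"dx": 0, "dy": 0, "dz": 0.09, "wx": 0, "wy": 0, "wz": 0, "hand": 10},
  {"dx": 0, "dy": 0, "dz": 0.12, "wx": 0, "wy": 0, "wz": 0, "hand": 10},
  {"dx": 0, "dy": 0, "dz": 0.12, "wx": 0, "wy": 0, "wz": 0, "hand": 10},
])

```text
clock: 19.4
eef_pos: [0.5584, 0.039, 0.1349]
tool_rot: [0.746, 0.666, -0.0, -0.0]
ft_force: [-0.7, -0.0, -4.3]
grip_width: 0.0168
grasp_force: 60.3
```

```bash
python3 -c "
from h import *
avg(6)"
```

```text
t 19.65 rack xy mm [-28.76   1.06] sd [0.13 0.01 0.17] caddy z 48.0 F rack [-0.28  0.14] -4.52 sd [0.31 0.26 0.71] M rack [ 0.019 -0.168] 0.019 sd [0.039 0.021 0.036] yaw-rk -0.0015 tilt [-0.0002 -0.    ] grip 0.0171
```

>>> drive_tool([
  {"dx": 0, "dy": 0, "dz": 0.02, "wx": 0, "wy": 0, "wz": 0, "hand": 10},
  {"dx": 0, "dy": 0, "dz": 0.04, "wx": 0, "wy": 0, "wz": 0, "hand": 10},
  {"dx": 0, "dy": 0, "dz": 0.06, "wx": 0, "wy": 0, "wz": 0, "hand": 10},
  {"dx": 0, "dy": 0, "dz": 0.08, "wx": 0, "wy": 0, "wz": 0, "hand": 10},
  {"dx": 0, "dy": 0, "dz": 0.08, "wx": 0, "wy": 0, "wz": 0, "hand": 10},
])

```text
clock: 20.15
eef_pos: [0.5585, 0.039, 0.131]
tool_rot: [0.746, 0.666, -0.0, -0.0]
ft_force: [0.4, -0.0, -5.6]
grip_width: 0.0171
grasp_force: 60.4
```

```bash
python3 -c "
from h import *
avg(6)"
```

```text
t 20.40 rack xy mm [-28.73   1.06] sd [0.08 0.01 0.11] caddy z 44.0 F rack [ 0.17 -0.13] -4.95 sd [0.53 0.28 0.84] M rack [-0.026 -0.149] 0.014 sd [0.029 0.01  0.028] yaw-rk -0.0015 tilt [-0.0001 -0.    ] grip 0.0167
```

>>> drive_tool([
  {"dx": 0, "dy": 0, "dz": 0.02, "wx": 0, "wy": 0, "wz": 0, "hand": 10},
  {"dx": 0, "dy": 0, "dz": 0.04, "wx": 0, "wy": 0, "wz": 0, "hand": 10},
  {"dx": 0, "dy": 0, "dz": 0.06, "wx": 0, "wy": 0, "wz": 0, "hand": 10},
  {"dx": 0, "dy": 0, "dz": 0.08, "wx": 0, "wy": 0, "wz": 0, "hand": 10},
  {"dx": 0, "dy": 0, "dz": 0.08, "wx": 0, "wy": 0, "wz": 0, "hand": 10},
])

```text
clock: 20.9
eef_pos: [0.5585, 0.039, 0.1271]
tool_rot: [0.746, 0.666, -0.0, -0.0]
ft_force: [-1.1, 0.2, -4.5]
grip_width: 0.0169
grasp_force: 60.4
```

```bash
python3 -c "
from h import *
avg(6)"
```

```text
t 21.15 rack xy mm [-28.73   1.06] sd [0.09 0.01 0.1 ] caddy z 40.0 F rack [-0.18 -0.23] -4.71 sd [0.61 0.42 0.28] M rack [-0.007 -0.157] -0.0 sd [0.016 0.021 0.024] yaw-rk -0.0015 tilt [-0.0001 -0.    ] grip 0.0169
```

>>> drive_tool([
  {"dx": 0, "dy": 0, "dz": 0.02, "wx": 0, "wy": 0, "wz": 0, "hand": 10},
  {"dx": 0, "dy": 0, "dz": 0.04, "wx": 0, "wy": 0, "wz": 0, "hand": 10},
  {"dx": 0, "dy": 0, "dz": 0.06, "wx": 0, "wy": 0, "wz": 0, "hand": 10},
  {"dx": 0, "dy": 0, "dz": 0.08, "wx": 0, "wy": 0, "wz": 0, "hand": 10},
  {"dx": 0, "dy": 0, "dz": 0.1, "wx": 0, "wy": 0, "wz": 0, "hand": 10},
  {"dx": 0, "dy": 0, "dz": 0.1, "wx": 0, "wy": 0, "wz": 0, "hand": 10},
])

```text
clock: 21.75
eef_pos: [0.5585, 0.039, 0.1221]
tool_rot: [0.746, 0.666, -0.0, -0.0]
ft_force: [0.5, 0.2, -4.1]
grip_width: 0.017
grasp_force: 60.4
```

```bash
python3 -c "
from h import *
avg(6)"
```

```text
t 22.00 rack xy mm [-28.72   1.07] sd [0.09 0.01 0.12] caddy z 35.1 F rack [-0.07  0.13] -4.67 sd [0.56 0.29 0.38] M rack [-0.012 -0.157] 0.007 sd [0.025 0.02  0.027] yaw-rk -0.0015 tilt [-0.0001 -0.    ] grip 0.0169
```

>>> drive_tool([
  {"dx": 0, "dy": 0, "dz": 0.02, "wx": 0, "wy": 0, "wz": 0, "hand": 10},
  {"dx": 0, "dy": 0, "dz": 0.04, "wx": 0, "wy": 0, "wz": 0, "hand": 10},
  {"dx": 0, "dy": 0, "dz": 0.06, "wx": 0, "wy": 0, "wz": 0, "hand": 10},
  {"dx": 0, "dy": 0, "dz": 0.08, "wx": 0, "wy": 0, "wz": 0, "hand": 10},
  {"dx": 0, "dy": 0, "dz": 0.08, "wx": 0, "wy": 0, "wz": 0, "hand": 10},
])

```text
clock: 22.5
eef_pos: [0.5585, 0.039, 0.118]
tool_rot: [0.746, 0.666, -0.0, -0.0]
ft_force: [-0.2, 1.1, -4.4]
grip_width: 0.0171
grasp_force: 60.4
```

```bash
python3 -c "
from h import *
avg(6)"
```

```text
t 22.75 rack xy mm [-28.73   1.06] sd [0.09 0.01 0.12] caddy z 31.1 F rack [-0.04  0.25] -4.51 sd [0.36 0.42 0.58] M rack [-0.005 -0.182] 0.013 sd [0.027 0.034 0.028] yaw-rk -0.0015 tilt [-0.0001 -0.    ] grip 0.0171
```

>>> drive_tool([
  {"dx": 0, "dy": 0, "dz": 0.02, "wx": 0, "wy": 0, "wz": 0, "hand": 10},
  {"dx": 0, "dy": 0, "dz": 0.04, "wx": 0, "wy": 0, "wz": 0, "hand": 10},
  {"dx": 0, "dy": 0, "dz": 0.06, "wx": 0, "wy": 0, "wz": 0, "hand": 10},
  {"dx": 0, "dy": 0, "dz": 0.06, "wx": 0, "wy": 0, "wz": 0, "hand": 10},
])

```text
clock: 23.15
eef_pos: [0.5595, 0.039, 0.1155]
tool_rot: [0.746, 0.666, 0.001, 0.001]
ft_force: [0.6, -0.1, -3.6]
grip_width: 0.0168
grasp_force: 60.5
```

```bash
python3 -c "
from h import *
avg(6)"
```

```text
t 23.40 rack xy mm [-27.97   1.13] sd [0.04 0.01 0.01] caddy z 28.3 F rack [ 2.2  -0.21] -3.92 sd [0.85 0.89 0.29] M rack [ 0.03  -0.795] -0.034 sd [0.026 0.078 0.031] yaw-rk -0.0016 tilt [ 0.0015 -0.    ] grip 0.0167
```

>>> drive_tool([
  {"dx": 0, "dy": 0.02, "dz": 0, "wx": 0, "wy": 0, "wz": 0, "hand": 10},
  {"dx": 0, "dy": 0.036, "dz": 0, "wx": 0, "wy": 0, "wz": 0, "hand": 10},
  {"dx": 0, "dy": 0.036, "dz": 0, "wx": 0, "wy": 0, "wz": 0, "hand": 10},
])

```text
clock: 23.7
eef_pos: [0.5598, 0.0388, 0.1149]
tool_rot: [0.746, 0.666, -0.001, -0.001]
ft_force: [-0.1, -0.2, -4.2]
grip_width: 0.0171
grasp_force: 60.5
```

```bash
python3 -c "
from h import *
avg(6)"
```

```text
t 23.95 rack xy mm [-27.51   1.01] sd [0.06 0.01 0.05] caddy z 27.8 F rack [ 0.26 -0.25] -4.56 sd [0.44 0.67 0.41] M rack [-0.033 -0.181] -0.01 sd [0.025 0.062 0.036] yaw-rk -0.0015 tilt [-0.0014 -0.    ] grip 0.0171
```

>>> drive_tool([
  {"dx": 0, "dy": 0, "dz": 0.02, "wx": 0, "wy": 0, "wz": 0, "hand": 10},
  {"dx": 0, "dy": 0, "dz": 0.04, "wx": 0, "wy": 0, "wz": 0, "hand": 10},
  {"dx": 0, "dy": 0, "dz": 0.06, "wx": 0, "wy": 0, "wz": 0, "hand": 10},
  {"dx": 0, "dy": 0, "dz": 0.06, "wx": 0, "wy": 0, "wz": 0, "hand": 10},
])

```text
clock: 24.35
eef_pos: [0.5599, 0.0389, 0.1123]
tool_rot: [0.746, 0.666, -0.0, -0.0]
ft_force: [-3.5, 0.6, -2.7]
grip_width: 0.0169
grasp_force: 60.8
```

```bash
python3 -c "
from h import *
avg(6)"
```

```text
t 24.60 rack xy mm [-27.5    1.08] sd [0.02 0.01 0.01] caddy z 25.1 F rack [-3.14  0.28] -1.67 sd [0.54 0.25 0.66] M rack [-0.004  0.57 ] -0.05 sd [0.031 0.106 0.03 ] yaw-rk -0.0015 tilt [-0.001   0.0002] grip 0.0167
```

>>> drive_tool([
  {"dx": 0, "dy": 0, "dz": 0.02, "wx": 0, "wy": 0, "wz": 0, "hand": 10},
  {"dx": 0, "dy": 0, "dz": 0.04, "wx": 0, "wy": 0, "wz": 0, "hand": 10},
  {"dx": 0, "dy": 0, "dz": 0.06, "wx": 0, "wy": 0, "wz": 0, "hand": 10},
  {"dx": 0, "dy": 0, "dz": 0.06, "wx": 0, "wy": 0, "wz": 0, "hand": 10},
])

```text
clock: 25.0
eef_pos: [0.56, 0.0389, 0.109]
tool_rot: [0.746, 0.666, -0.0, -0.0]
ft_force: [-5.2, 1.1, 0.1]
grip_width: 0.0166
grasp_force: 61.0
```

```bash
python3 -c "
from h import *
avg(6)"
```

```text
t 25.25 rack xy mm [-27.29   1.06] sd [0.06 0.01 0.01] caddy z 21.9 F rack [-5.2   0.39] -1.06 sd [0.3  0.26 0.61] M rack [0.012 1.017] -0.014 sd [0.021 0.018 0.021] yaw-rk -0.0015 tilt [-0.0009  0.0001] grip 0.0169
```

>>> drive_tool([
  {"dx": 0, "dy": 0, "dz": 0.01, "wx": 0, "wy": 0, "wz": 0, "hand": 10},
  {"dx": 0, "dy": 0, "dz": 0.02, "wx": 0, "wy": 0, "wz": 0, "hand": 10},
  {"dx": 0, "dy": 0, "dz": 0.03, "wx": 0, "wy": 0, "wz": 0, "hand": 10},
  {"dx": 0, "dy": 0, "dz": 0.04, "wx": 0, "wy": 0, "wz": 0, "hand": 10},
  {"dx": 0, "dy": 0, "dz": 0.04, "wx": 0, "wy": 0, "wz": 0, "hand": 10},
])

```text
clock: 25.75
eef_pos: [0.5605, 0.0388, 0.1075]
tool_rot: [0.746, 0.666, 0.0, 0.0]
ft_force: [-5.3, 0.4, 1.1]
grip_width: 0.0166
grasp_force: 61.2
```

```bash
python3 -c "
from h import *
avg(4)"
```

```text
t 25.90 rack xy mm [-26.86   1.07] sd [0.03 0.01 0.01] caddy z 20.3 F rack [-4.83 -0.2 ] 0.72 sd [0.29 0.15 0.72] M rack [-0.033  1.073] -0.02 sd [0.04  0.032 0.013] yaw-rk -0.0015 tilt [0.0002 0.    ] grip 0.017
```

>>> drive_tool([
  {"dx": 0, "dy": 0, "dz": 0.01, "wx": 0, "wy": 0, "wz": 0, "hand": 10},
  {"dx": 0, "dy": 0, "dz": 0.02, "wx": 0, "wy": 0, "wz": 0, "hand": 10},
  {"dx": 0, "dy": 0, "dz": 0.03, "wx": 0, "wy": 0, "wz": 0, "hand": 10},
  {"dx": 0, "dy": 0, "dz": 0.03, "wx": 0, "wy": 0, "wz": 0, "hand": 10},
])

```text
clock: 26.3
eef_pos: [0.5602, 0.0389, 0.1055]
tool_rot: [0.746, 0.666, -0.0, -0.0]
ft_force: [-4.4, 0.9, -2.2]
grip_width: 0.017
grasp_force: 60.9
```

```bash
python3 -c "
from h import *
avg(4)"
```

```text
t 26.45 rack xy mm [-27.2    1.07] sd [0.01 0.02 0.02] caddy z 18.3 F rack [-4.81  0.2 ] -1.96 sd [0.51 0.34 0.87] M rack [0.067 1.062] -0.01 sd [0.027 0.033 0.032] yaw-rk -0.0015 tilt [-0.0008  0.0001] grip 0.0168
```

>>> drive_tool([
  {"dx": 0, "dy": 0, "dz": 0.01, "wx": 0, "wy": 0, "wz": 0, "hand": 10},
  {"dx": 0, "dy": 0, "dz": 0.02, "wx": 0, "wy": 0, "wz": 0, "hand": 10},
  {"dx": 0, "dy": 0, "dz": 0.03, "wx": 0, "wy": 0, "wz": 0, "hand": 10},
  {"dx": 0, "dy": 0, "dz": 0.03, "wx": 0, "wy": 0, "wz": 0, "hand": 10},
])

```text
clock: 26.85
eef_pos: [0.5602, 0.0389, 0.1046]
tool_rot: [0.746, 0.666, -0.0, -0.0]
ft_force: [-5.6, 0.4, 1.2]
grip_width: 0.017
grasp_force: 61.2
```

```bash
python3 -c "
from h import *
avg(4)"
```

```text
t 27.00 rack xy mm [-27.16   1.08] sd [0.01 0.01 0.01] caddy z 17.4 F rack [-6.26 -0.3 ] 1.46 sd [0.53 0.26 0.66] M rack [0.    1.356] 0.009 sd [0.03  0.029 0.018] yaw-rk -0.0015 tilt [-0.0003  0.0001] grip 0.017
```

>>> drive_tool([
  {"dx": 0, "dy": 0, "dz": 0.01, "wx": 0, "wy": 0, "wz": 0, "hand": 10},
  {"dx": 0, "dy": 0, "dz": 0.02, "wx": 0, "wy": 0, "wz": 0, "hand": 10},
  {"dx": 0, "dy": 0, "dz": 0.03, "wx": 0, "wy": 0, "wz": 0, "hand": 10},
  {"dx": 0, "dy": 0, "dz": 0.03, "wx": 0, "wy": 0, "wz": 0, "hand": 10},
])

```text
clock: 27.4
eef_pos: [0.5603, 0.0389, 0.1036]
tool_rot: [0.746, 0.666, 0.0, -0.0]
ft_force: [-6.3, 0.3, 3.3]
grip_width: 0.0166
grasp_force: 61.5
```

```bash
python3 -c "
from h import *
avg(4)"
```

```text
t 27.55 rack xy mm [-27.11   1.07] sd [0.02 0.   0.01] caddy z 16.4 F rack [-6.4  -0.35] 3.34 sd [0.29 0.68 0.17] M rack [-0.022  1.534] -0.005 sd [0.031 0.035 0.028] yaw-rk -0.0015 tilt [0.0001 0.0001] grip 0.0169
```

>>> drive_tool([
  {"dx": 0, "dy": 0, "dz": 0.01, "wx": 0, "wy": 0, "wz": 0, "hand": 10},
  {"dx": 0, "dy": 0, "dz": 0.02, "wx": 0, "wy": 0, "wz": 0, "hand": 10},
  {"dx": 0, "dy": 0, "dz": 0.02, "wx": 0, "wy": 0, "wz": 0, "hand": 10},
])

```text
clock: 27.85
eef_pos: [0.5606, 0.0388, 0.1026]
tool_rot: [0.746, 0.666, 0.0, 0.0]
ft_force: [-6.3, -0.0, 2.9]
grip_width: 0.0169
grasp_force: 61.5
```

```bash
python3 -c "
from h import *
avg(4)"
```

```text
t 28.00 rack xy mm [-26.73   1.07] sd [0.02 0.01 0.02] caddy z 15.4 F rack [-6.31 -0.42] 2.92 sd [0.23 0.44 0.34] M rack [-0.017  1.289] -0.035 sd [0.023 0.024 0.02 ] yaw-rk -0.0015 tilt [ 0.0008 -0.    ] grip 0.0167
```

>>> drive_tool([
  {"dx": 0, "dy": 0, "dz": 0.01, "wx": 0, "wy": 0, "wz": 0, "hand": 10},
  {"dx": 0, "dy": 0, "dz": 0.02, "wx": 0, "wy": 0, "wz": 0, "hand": 10},
  {"dx": 0, "dy": 0, "dz": 0.02, "wx": 0, "wy": 0, "wz": 0, "hand": 10},
])

```text
clock: 28.3
eef_pos: [0.5609, 0.0388, 0.1024]
tool_rot: [0.746, 0.666, 0.001, 0.001]
ft_force: [-8.0, 0.5, 5.9]
grip_width: 0.0169
grasp_force: 61.9
```

```bash
python3 -c "
from h import *
avg(4)"
```

```text
t 28.45 rack xy mm [-26.5    1.11] sd [0.01 0.01 0.01] caddy z 15.2 F rack [-7.46 -0.61] 6.23 sd [0.41 0.25 0.39] M rack [-0.118  1.511] -0.01 sd [0.02  0.032 0.03 ] yaw-rk -0.0015 tilt [0.0018 0.    ] grip 0.017
```

>>> drive_tool([
  {"dx": 0, "dy": 0, "dz": 0.006, "wx": 0, "wy": 0, "wz": 0, "hand": 10},
  {"dx": 0, "dy": 0, "dz": 0.012, "wx": 0, "wy": 0, "wz": 0, "hand": 10},
  {"dx": 0, "dy": 0, "dz": 0.012, "wx": 0, "wy": 0, "wz": 0, "hand": 10},
])

```text
clock: 28.75
eef_pos: [0.5613, 0.0388, 0.1023]
tool_rot: [0.746, 0.666, 0.001, 0.001]
ft_force: [-7.3, 0.5, 7.7]
grip_width: 0.0164
grasp_force: 62.2
```

```bash
python3 -c "
from h import *
avg(4)"
```

```text
t 28.90 rack xy mm [-26.05   1.12] sd [0.01 0.01 0.  ] caddy z 15.1 F rack [-7.69 -0.05] 7.61 sd [0.22 0.35 0.21] M rack [-0.137  1.495] 0.004 sd [0.033 0.033 0.04 ] yaw-rk -0.0016 tilt [ 0.0029 -0.    ] grip 0.017
```

>>> drive_tool([
  {"dx": 0, "dy": -0.009, "dz": 0, "wx": 0.017, "wy": 0, "wz": 0, "hand": 10},
  {"dx": 0, "dy": -0.018, "dz": 0, "wx": 0.034, "wy": 0, "wz": 0, "hand": 10},
  {"dx": 0, "dy": -0.018, "dz": 0, "wx": 0.034, "wy": 0, "wz": 0, "hand": 10},
])

```text
clock: 29.2
eef_pos: [0.5613, 0.0388, 0.1024]
tool_rot: [0.746, 0.666, 0.001, 0.0]
ft_force: [-6.3, 0.3, 6.8]
grip_width: 0.0175
grasp_force: 62.0
```

```bash
python3 -c "
from h import *
avg(4)"
```

```text
t 29.35 rack xy mm [-26.11   1.12] sd [0.02 0.01 0.01] caddy z 15.2 F rack [-6.04 -0.65] 7.07 sd [0.35 0.31 0.34] M rack [-0.122  1.048] -0.01 sd [0.02  0.041 0.019] yaw-rk -0.0016 tilt [0.0015 0.0001] grip 0.0167
```

```bash
python3 - <<'E'
from h import *
for n,(x0,y0,x1,y1) in(('top',(262,166,282,184)),('side',(236,258,256,280))):
    im=bot.camera(n);cv2.imwrite(f'pics/{n}_now.png',im[:,:,::-1])
    for t in('0','_5','_now'):
        g=cv2.imread(f'pics/{n}{t}.png').max(2)[y0:y1,x0:x1]; print(n,t);print('\n'.join(' '.join('%3d'%v for v in r) for r in g))
E
```

```text
top 0
132 133 131 129 127 124 123 124 122 120 117 118 119 115 118 120 119 121 119 120
156 157 156 154 155 150 142 138 137 130 124 122 122 121 121 122 120 121 120 119
169 170 171 172 173 167 159 157 155 152 146 150 147 147 148 144 142 138 135 133
174 173 173 175 173 171 169 169 168 166 168 167 167 167 164 164 160 158 158 153
175 175 175 174 174 173 175 174 174 172 173 174 174 173 172 172 171 170 169 170
178 178 177 177 178 178 177 178 178 176 177 177 176 177 176 176 176 175 174 173
178 178 178 179 178 177 176 175 173 175 174 177 178 178 177 179 178 178 178 177
175 178 177 178 178 173 161 151 146 147 155 164 174 178 180 179 179 178 178 180
178 176 178 178 177 166 134 101  88  93 105 125 153 173 179 180 178 178 178 179
177 177 179 179 176 163 116  60  46  46  50  81 131 168 178 178 179 177 178 178
176 180 181 181 180 168 130  88  79  78  61  75 128 170 180 181 179 179 179 178
177 180 182 183 182 175 157 137 130 133 121 118 147 175 183 181 181 180 179 179
180 182 183 182 183 181 176 168 167 168 162 160 172 182 183 182 181 181 178 176
179 182 182 181 182 181 180 181 180 180 181 180 181 18
[... 7846 characters left out ...]
 149 149 150  84  78 170 223 235 231 224 225 228 229 230 230
147 154 150 149 149 151 152 146 114 220 236 233 228 227 225 229 229 229 231 228
149 144 151 156 151 146 151 171 225 237 230 228 225 225 227 227 230 228 229 227
150 148 151 148 148 149 179 222 233 231 227 229 227 228 231 229 229 228 228 228
145 146 145 140 147 181 225 230 227 227 224 225 229 229 227 227 226 229 228 226
142 145 140 154 198 228 231 229 227 227 228 228 230 230 226 227 230 229 228 231
141 137 140 231 234 232 228 227 225 227 228 227 232 225 227 228 229 228 228 232
146 142 149 238 235 229 228 229 226 229 228 227 227 228 229 230 230 230 235 240
145 137 123 158 192 234 234 232 231 228 229 230 227 229 232 230 234 238 235 196
```

>>> drive_tool([
  {"dx": 0, "dy": -0.01, "dz": 0, "wx": 0.01, "wy": 0, "wz": 0, "hand": 10},
  {"dx": 0, "dy": -0.02, "dz": 0, "wx": 0.02, "wy": 0, "wz": 0, "hand": 10},
  {"dx": 0, "dy": -0.02, "dz": 0, "wx": 0.02, "wy": 0, "wz": 0, "hand": 10},
])

```text
clock: 29.75
eef_pos: [0.5612, 0.0388, 0.1024]
tool_rot: [0.746, 0.666, 0.001, 0.0]
ft_force: [-2.9, 0.0, 7.4]
grip_width: 0.0169
grasp_force: 62.0
```

```bash
python3 -c "
from h import *
avg(4)"
```

```text
t 29.90 rack xy mm [-26.22   1.12] sd [0.01 0.01 0.01] caddy z 15.2 F rack [-3.15 -0.91] 6.85 sd [0.39 0.55 0.66] M rack [-0.19   0.479] 0.004 sd [0.017 0.027 0.01 ] yaw-rk -0.0018 tilt [0.0014 0.0001] grip 0.0167
```

>>> drive_tool([
  {"dx": 0, "dy": -0.004, "dz": 0.008, "wx": 0.008, "wy": 0, "wz": 0, "hand": 10},
  {"dx": 0, "dy": -0.008, "dz": 0.016, "wx": 0.016, "wy": 0, "wz": 0, "hand": 10},
  {"dx": 0, "dy": -0.008, "dz": 0.016, "wx": 0.016, "wy": 0, "wz": 0, "hand": 10},
])

```text
clock: 30.2
eef_pos: [0.5611, 0.0388, 0.1022]
tool_rot: [0.746, 0.666, 0.0, 0.0]
ft_force: [-4.0, -0.6, 9.9]
grip_width: 0.017
grasp_force: 62.4
```

```bash
python3 -c "
from h import *
avg(4)"
```

```text
t 30.35 rack xy mm [-26.27   1.13] sd [0.01 0.01 0.01] caddy z 15.1 F rack [-3.99 -0.53] 9.26 sd [0.22 0.31 0.46] M rack [-0.238  0.576] -0.022 sd [0.044 0.03  0.032] yaw-rk -0.0018 tilt [0.0011 0.0002] grip 0.0172
```

>>> drive_tool([
  {"dx": -0.006, "dy": -0.004, "dz": 0.006, "wx": 0.006, "wy": 0, "wz": 0, "hand": 10},
  {"dx": -0.01, "dy": -0.008, "dz": 0.012, "wx": 0.012, "wy": 0, "wz": 0, "hand": 10},
  {"dx": -0.01, "dy": -0.008, "dz": 0.012, "wx": 0.012, "wy": 0, "wz": 0, "hand": 10},
])

```text
clock: 30.65
eef_pos: [0.5611, 0.0388, 0.102]
tool_rot: [0.746, 0.666, 0.001, -0.0]
ft_force: [-4.3, 0.7, 9.5]
grip_width: 0.0168
grasp_force: 62.6
```

```bash
python3 -c "
from h import *
avg(4)"
```

```text
t 30.80 rack xy mm [-26.27   1.06] sd [0.01 0.01 0.01] caddy z 14.8 F rack [-4.    0.49] 9.93 sd [0.54 0.32 0.47] M rack [-0.048  0.495] 0.009 sd [0.046 0.021 0.014] yaw-rk -0.0015 tilt [0.0011 0.0011] grip 0.017
```

>>> drive_tool([
  {"dx": -0.003, "dy": -0.004, "dz": 0.006, "wx": 0.006, "wy": 0, "wz": 0, "hand": 10},
  {"dx": -0.003, "dy": -0.006, "dz": 0.01, "wx": 0.01, "wy": 0, "wz": 0, "hand": 10},
  {"dx": -0.003, "dy": -0.006, "dz": 0.01, "wx": 0.01, "wy": 0, "wz": 0, "hand": 10},
])

```text
clock: 31.1
eef_pos: [0.5611, 0.0388, 0.1018]
tool_rot: [0.746, 0.666, 0.001, -0.0]
ft_force: [-3.6, 1.1, 11.3]
grip_width: 0.0168
grasp_force: 62.7
```

```bash
python3 -c "
from h import *
avg(4)"
```

```text
t 31.25 rack xy mm [-26.29   1.05] sd [0.02 0.02 0.01] caddy z 14.6 F rack [-3.27  0.19] 11.38 sd [0.46 0.45 0.59] M rack [0.004 0.513] 0.003 sd [0.011 0.028 0.026] yaw-rk -0.0015 tilt [0.001  0.0014] grip 0.0166
```

>>> drive_tool([
  {"dx": 0, "dy": -0.002, "dz": 0.005, "wx": 0.004, "wy": 0, "wz": 0, "hand": 10},
  {"dx": 0, "dy": -0.004, "dz": 0.01, "wx": 0.008, "wy": 0, "wz": 0, "hand": 10},
  {"dx": 0, "dy": -0.004, "dz": 0.01, "wx": 0.008, "wy": 0, "wz": 0, "hand": 10},
])

```text
clock: 31.55
eef_pos: [0.5611, 0.0388, 0.1016]
tool_rot: [0.746, 0.666, 0.001, -0.0]
ft_force: [-3.7, -0.3, 11.6]
grip_width: 0.0168
grasp_force: 62.8
```

```bash
python3 -c "
from h import *
avg(4)"
```

```text
t 31.70 rack xy mm [-26.28   1.07] sd [0.03 0.02 0.02] caddy z 14.4 F rack [-3.68 -0.03] 11.61 sd [0.34 0.61 0.33] M rack [-0.04   0.479] 0.007 sd [0.034 0.025 0.035] yaw-rk -0.0015 tilt [0.0008 0.0014] grip 0.0173
```

>>> drive_tool([
  {"dx": 0, "dy": -0.002, "dz": 0.006, "wx": 0.004, "wy": 0, "wz": 0, "hand": 10},
  {"dx": 0, "dy": -0.004, "dz": 0.012, "wx": 0.008, "wy": 0, "wz": 0, "hand": 10},
  {"dx": 0, "dy": -0.004, "dz": 0.012, "wx": 0.008, "wy": 0, "wz": 0, "hand": 10},
])

```text
clock: 32.0
eef_pos: [0.5611, 0.0388, 0.1012]
tool_rot: [0.746, 0.666, 0.001, -0.0]
ft_force: [-4.2, 0.2, 12.9]
grip_width: 0.017
grasp_force: 63.0
```

```bash
python3 -c "
from h import *
avg(4)"
```

```text
t 32.15 rack xy mm [-26.29   1.06] sd [0.02 0.01 0.02] caddy z 14.1 F rack [-4.   -0.51] 13.2 sd [0.41 0.27 0.43] M rack [-0.027  0.519] -0.01 sd [0.021 0.013 0.057] yaw-rk -0.0015 tilt [0.0007 0.0015] grip 0.0167
```

>>> drive_tool([
  {"dx": 0, "dy": 0.006, "dz": -0.03, "wx": -0.01, "wy": 0, "wz": 0, "hand": 10},
  {"dx": 0, "dy": 0.012, "dz": -0.06, "wx": -0.02, "wy": 0, "wz": 0, "hand": 10},
  {"dx": 0, "dy": 0.018, "dz": -0.09, "wx": -0.03, "wy": 0, "wz": 0, "hand": 10},
  {"dx": 0, "dy": 0.018, "dz": -0.09, "wx": -0.03, "wy": 0, "wz": 0, "hand": 10},
])

```text
clock: 32.55
eef_pos: [0.5609, 0.0387, 0.1025]
tool_rot: [0.746, 0.666, -0.0, -0.001]
ft_force: [4.6, 0.9, -0.5]
grip_width: 0.0169
grasp_force: 61.1
```

```bash
python3 -c "
from h import *
avg(4)"
```

```text
t 32.70 rack xy mm [-26.56   0.95] sd [0.03 0.01 0.02] caddy z 15.2 F rack [4.87 1.75] -0.27 sd [0.52 0.17 0.63] M rack [ 0.367 -1.425] 0.016 sd [0.049 0.103 0.033] yaw-rk -0.0015 tilt [-0.0012  0.0012] grip 0.0169
```

>>> drive_tool([
  {"dx": 0.006, "dy": 0.012, "dz": -0.02, "wx": 0, "wy": 0, "wz": 0, "hand": 10},
  {"dx": 0.012, "dy": 0.024, "dz": -0.04, "wx": 0, "wy": 0, "wz": 0, "hand": 10},
  {"dx": 0.012, "dy": 0.024, "dz": -0.04, "wx": 0, "wy": 0, "wz": 0, "hand": 10},
])

```text
clock: 33.0
eef_pos: [0.5609, 0.0387, 0.1027]
tool_rot: [0.746, 0.666, -0.002, -0.002]
ft_force: [6.2, -0.2, -6.9]
grip_width: 0.0169
grasp_force: 60.3
```

```bash
python3 -c "
from h import *
avg(4)"
```

```text
t 33.15 rack xy mm [-26.5    0.98] sd [0.01 0.01 0.01] caddy z 15.5 F rack [6.28 1.43] -6.64 sd [0.18 0.57 0.17] M rack [ 0.254 -1.537] -0.013 sd [0.019 0.019 0.025] yaw-rk -0.0017 tilt [-0.0047  0.0003] grip 0.0167
```

>>> drive_tool([
  {"dx": 0.006, "dy": 0, "dz": 0.02, "wx": 0.02, "wy": 0, "wz": 0, "hand": 10},
  {"dx": 0.012, "dy": 0.004, "dz": 0.035, "wx": 0.03, "wy": 0, "wz": 0, "hand": 10},
  {"dx": 0.012, "dy": 0.004, "dz": 0.035, "wx": 0.03, "wy": 0, "wz": 0, "hand": 10},
])

```text
clock: 33.45
eef_pos: [0.5608, 0.0389, 0.1026]
tool_rot: [0.746, 0.666, -0.003, -0.002]
ft_force: [4.8, -1.7, 1.4]
grip_width: 0.0169
grasp_force: 61.4
```

```bash
python3 -c "
from h import *
avg(4)"
```

```text
t 33.60 rack xy mm [-26.57   1.14] sd [0.02 0.01 0.01] caddy z 15.4 F rack [ 4.96 -1.45] 0.95 sd [0.02 0.25 0.42] M rack [-0.376 -1.471] -0.024 sd [0.037 0.073 0.035] yaw-rk -0.0020 tilt [-0.0065 -0.0001] grip 0.0167
```

>>> drive_tool([
  {"dx": -0.003, "dy": 0, "dz": 0, "wx": -0.03, "wy": 0, "wz": 0, "hand": 10},
  {"dx": -0.006, "dy": 0, "dz": 0, "wx": -0.07, "wy": 0, "wz": 0, "hand": 10},
  {"dx": -0.006, "dy": 0, "dz": 0, "wx": -0.07, "wy": 0, "wz": 0, "hand": 10},
])

```text
clock: 33.9
eef_pos: [0.5607, 0.0388, 0.1024]
tool_rot: [0.746, 0.666, -0.0, -0.0]
ft_force: [5.6, -3.1, 0.6]
grip_width: 0.0168
grasp_force: 61.2
```

```bash
python3 -c "
from h import *
avg(4)"
```

```text
t 34.05 rack xy mm [-26.66   1.1 ] sd [0.01 0.01 0.01] caddy z 15.2 F rack [ 5.38 -1.12] 0.19 sd [0.39 0.92 0.36] M rack [-0.193 -1.516] 0.006 sd [0.007 0.04  0.016] yaw-rk -0.0019 tilt [-0.0005 -0.0002] grip 0.0171
```

>>> drive_tool([
  {"dx": -0.003, "dy": 0.015, "dz": 0, "wx": 0, "wy": 0, "wz": 0, "hand": 10},
  {"dx": -0.006, "dy": 0.03, "dz": 0, "wx": 0, "wy": 0, "wz": 0, "hand": 10},
  {"dx": -0.006, "dy": 0.03, "dz": 0, "wx": 0, "wy": 0, "wz": 0, "hand": 10},
  {"dx": -0.006, "dy": 0.03, "dz": 0, "wx": 0, "wy": 0, "wz": 0, "hand": 18},
  {"dx": -0.006, "dy": 0.03, "dz": 0, "wx": 0, "wy": 0, "wz": 0, "hand": 22},
  {"dx": -0.006, "dy": 0.03, "dz": 0, "wx": 0, "wy": 0, "wz": 0, "hand": 30},
  {"dx": -0.006, "dy": 0.03, "dz": 0, "wx": 0, "wy": 0, "wz": 0, "hand": 40},
  {"dx": -0.006, "dy": 0.03, "dz": 0, "wx": 0, "wy": 0, "wz": 0, "hand": 44},
  {"dx": -0.006, "dy": 0.03, "dz": 0, "wx": 0, "wy": 0, "wz": 0, "hand": 44},
])

```text
clock: 34.95
eef_pos: [0.5605, 0.0388, 0.1016]
tool_rot: [0.746, 0.666, -0.001, -0.002]
ft_force: [-0.0, 0.1, 0.5]
grip_width: 0.044
grasp_force: 0.0
```

>>> drive_tool([
  {"dx": 0, "dy": 0, "dz": -0.1, "wx": 0, "wy": 0, "wz": 0, "hand": 44},
  {"dx": 0, "dy": 0, "dz": -0.3, "wx": 0, "wy": 0, "wz": 0, "hand": 44},
  {"dx": 0, "dy": 0, "dz": -0.6, "wx": 0, "wy": 0, "wz": 0, "hand": 44},
  {"dx": 0, "dy": 0, "dz": -1.0, "wx": 0, "wy": 0, "wz": 0, "hand": 44},
  {"dx": 0, "dy": 0, "dz": -1.5, "wx": 0, "wy": 0, "wz": 0, "hand": 44},
  {"dx": 0, "dy": 0, "dz": -2.1, "wx": 0, "wy": 0, "wz": 0, "hand": 44},
  {"dx": 0, "dy": 0, "dz": -2.7, "wx": 0, "wy": 0, "wz": 0, "hand": 44},
  {"dx": 0, "dy": 0, "dz": -3.0, "wx": 0, "wy": 0, "wz": 0, "hand": 44},
  {"dx": 0, "dy": -1.0, "dz": -3.0, "wx": 0, "wy": 0, "wz": 0, "hand": 44},
  {"dx": 0, "dy": -2.0, "dz": -3.0, "wx": 0, "wy": 0, "wz": 0, "hand": 44},
  {"dx": 0, "dy": -3.0, "dz": -3.0, "wx": 0, "wy": 0, "wz": 0, "hand": 44},
  {"dx": 0, "dy": -4.0, "dz": -3.0, "wx": 0, "wy": 0, "wz": 0, "hand": 44},
  {"dx": 0, "dy": -4.5, "dz": -3.0, "wx": 0, "wy": 0, "wz": 0, "hand": 44},
  {"dx": 0, "dy": -4.5, "dz": -3.0, "wx": 0, "wy": 0, "wz": 0, "hand": 44},
])

```text
clock: 36.35
eef_pos: [0.335, 0.064, 0.2542]
tool_rot: [0.745, 0.667, -0.0, -0.001]
ft_force: [1.2, 0.2, 0.2]
grip_width: 0.0443
grasp_force: 0.0
```

```bash
cat > chk.py <<'E'
from h import *
o=bot.get_obs();print(o['clock'],o['eef_pos'].round(3),o['ft_force'].round(1))
im={n:bot.camera(n) for n in('side','top')}
for n in im: cv2.imwrite(f'pics/{n}_end.png',im[n][:,:,::-1])
for n in im:
    b=bluemask(im[n]);x0,y0,x1,y1=(230,200,330,330) if n=='side' else (240,170,300,240)
    yy,xx=np.nonzero(b[y0:y1,x0:x1]);print(n,'blue',len(xx),xx.min()+x0,xx.max()+x0,yy.min()+y0,yy.max()+y0,(xx.mean()+x0).round(1),(yy.mean()+y0).round(1))
    for z in(.0115,.0155,.0185,.0215): 
        m=rend(n,[TAB],[.5593,.0389,-.112],z=z);Y,X=np.nonzero(m>.5);print('  pred z',z,X.min(),X.max(),Y.min(),Y.max())
    for t in('tape_caddy','edging_caddy'): print(n,t,[(np.round(d['extent'],1).tolist(),round(d['score'],2)) for d in bot.look_for(n,t)[:1]])
# neighbour shift: template match of neighbours' parts start vs end
for n,R in(('top',((222,222,246,252),(288,225,312,255))),('side',((262,322,300,370),(338,255,370,300)))):
    a=cv2.imread(f'pics/{n}0.png');b=cv2.imread(f'pics/{n}_end.png')
    for x0,y0,x1,y1 in R:
        r=cv2.matchTemplate(cv2.resize(b[y0-6:y1+6,x0-6:x1+6],None,fx=4,fy=4,interpolation=3),cv2.resize(a[y0:y1,x0:x1],None,fx=4,fy=4,interpolation=3),cv2.TM_CCOEFF_NORMED);_,v,_,l=cv2.minMaxLoc(r);print(n,'shift px',(l[0]-24)/4,(l[1]-24)/4,round(v,3))
E
python3 chk.py
```

```text
36.35 [0.335 0.064 0.254] [1.2 0.2 0.2]
side blue 228 271 293 253 287 281.4 264.1
  pred z 0.0115 269 297 253 293
  pred z 0.0155 269 297 251 292
  pred z 0.0185 268 296 250 290
  pred z 0.0215 268 296 249 289
side tape_caddy [([272.8, 335.1, 92.7, 111.1], 0.66)]
side edging_caddy [([329.8, 278.4, 79.7, 95.6], 0.8)]
top blue 204 252 274 206 216 263.1 210.7
  pred z 0.0115 251 277 206 219
  pred z 0.0155 251 277 206 219
  pred z 0.0185 251 277 206 219
  pred z 0.0215 250 277 205 219
top tape_caddy [([233.6, 225.2, 32.9, 70.2], 0.68)]
top edging_caddy [([299.4, 232.2, 37.9, 70.2], 0.88)]
top shift px 0.0 0.0 0.997
top shift px 0.0 0.0 0.999
side shift px 0.0 0.0 0.991
side shift px 0.0 0.0 0.963
```

```bash
python3 -c "
from workcell import bot
print(bot.job_done())"
```

```text
the job is handed in; nothing more can be done
None
```

The caddy is hung in the free place, latched and released, and the job is handed in at about 37 s. A gentle upward pull of a few newtons over its weight did not lift it, the press at the buffers peaked at about 18 N, and before-and-after pictures show no shift of either neighbour.

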